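Lock moulded grips into the curing jig

ROBOT

A 7-joint arm with a two-finger parallel gripper is mounted at the origin on the work surface. World frame = base frame: x ahead of the robot, y to its left, z up, the work surface at z = 0. Lengths are in mm, angles in rad, forces in N, time in s.
With the tool pointing down it reaches from about 400 to 875 mm from the base axis. Payload 4.4 kg.
Tool frame: the origin (TCP) lies on the centre line of the jaws, within the pads' length; the fingertips stand 14 mm ahead of it and the grasp point (between the pads) lies 5 mm behind it (tips_ahead is the distance from the TCP to the fingertips, in mm); z points along the fingers, y is the line along which they close (so a half turn about z gives the same grasp; the last joint's range is limited). The gripper opens to 85 mm and grips with 20 to 120 N. Pads are 22 mm wide; open, the fingers measure 114 mm over their backs; the gripper's body (76 mm by 85 mm) begins 54 mm behind the grasp point. The pads swing forward as they close: fully open they stand 13 mm farther back than shut.
Start: joints at [1.245, 0.628, 0.038, 1.517, -0.027, 0.996, -0.02], TCP at [167.004, -628.194, 245.313] pointing down, gripper open.
Joint ranges: [-3.06, 3.06], [-0.37, 2.12], [-1.25, 1.32], [0.18, 2.47], [-1.1, 4.24], [0.23, 1.98], [-2.94, 2.94]. Speed limits (rad/s): [2.57, 2.57, 3.14, 3.14, 3.14, 3.14, 3.14].

INTERFACE

Orientations are given as [roll, pitch, yaw] about the fixed x, y, z axes, in that order (R = Rz(yaw) Ry(pitch) Rx(roll)).
In Python, from cell import * gives the robot as it stands.
- The arm moves only by the tool move_arm, never from a script. Its argument "rows" is text: rows parted by semicolons, each of 7 numbers parted by spaces: the shift along the tool's x, y, z scaled (see below), then the turn, a rotation vector about the tool's x, y, z scaled (see below), then the closure, from -1 (fully open) to 1 (shut). A call has 1 to 12 rows; each row is the pose to reach, as a shift and turn from the pose commanded when the call began, along the tool's axes at that moment; what a row does not reach only later rows make up. The controller multiplies each number of a shift by 0.3 m and each number of a turn by pi/2 rad. A row lasts 1/12 s, in which the tool goes at most 41.7 mm and 7.16 degrees, less where a joint would pass 70% of its speed; a pose out of reach is approached as far as the arm can. A call with a number of a shift or a turn outside -1 to 1 is refused whole. A call with a gripper value outside its range is refused whole. The fingers move at their own pace and stop on an object; the grip force is fixed at half the most. Time passes only in rows, so rows that repeat a pose let the fingers close. It gives the time, the measured TCP pose, the force, the opening and the grip force at its end, in the units of the state.
- read_state(): the state, without advancing time (a new reading comes with each control period).
- get_image(name): name is "scene" or "top" or "wrist"; returns a dict with "img" (480x640x3 uint8, red, green, blue), "vfov" (degrees; the focal length in pixels is half the picture's height over the tangent of half this angle, whatever the lens; pixels are square), "cx", "cy" (the principal point, pixels), "extrinsics" (4x4, takes a point from camera to world coordinates); the wrist camera has in their place "T_tool_cam" (4x4, takes a point from camera to tool coordinates, whose origin is the TCP and whose axes are the flange's). Camera axes: x right, y up, looking along -z (the intrinsics and any distortion apply to the point x, -y, -z); pixel columns grow to the right and rows downward; lengths in mm; the calibration is good to about 2 mm. A picture is of the moment at which its call begins: read the wrist's pose just before it. There is no depth.
- finish_job(): hands the job in; it is judged then, once.
The state is a dict: "clock": time; "qpos": joint angles; "qd": joint speeds; "tau": joint torques, N m; "eef_pos": TCP position; "tool_rot": TCP orientation; "force": force on the tool from outside, world axes, zero at the start; "torque": the same for the moment, N m; "width": finger opening in mm; "gripper_force": force on a finger pad.
Only numpy, scipy, OpenCV 4.12 (cv2) and the standard library are available. Lean on these libraries where they do the work, as an engineer would, in place of code of your own. Each camera call takes 0.05 s, during which the arm holds its last target. There are 200 camera calls.

TASK

Load every cream grip lying on the blue mat into the curing jig, one to a nest, flat and lengthwise in any of the four nests. Then lay a blue clamp bar across the support blocks of each of the two beds (also over an empty bed), down between the cheeks, and lock each bar by dropping a lock pin from the rack fully home through the bar's end hole and the yellow block beneath. Leave the other things on the bench where they are.

Things in the scene. Friction and masses are not known exactly. Their poses are not given: they have to be found in the camera images.
- jig: Fixed curing jig: plate 200 (x) x 250 (y) x 10 mm; origin centre of underside, z up. Beds a (x = -55 mm, near robot) and b (x = +55 mm) run along its y: two nests end to end with green 5 mm lips, then at each end a support block, top 40 mm above the table, with 10 mm high cheeks beside the bar's place and an end stop. The blocks at +y are yellow and drilled for a pin, those at -y grey, solid.
- nest_a1 (a point): Centre of the floor of the -y nest of the near bed, 10 mm above the table; axes as the jig's. The nest is 44 mm (x) by 68 mm (y) inside its 5 mm high lips; it takes one grip lengthwise along y (next nest 72 mm away along y, next bed 110 mm away along x).
- nest_a2 (a point): Centre of the floor of the +y nest of the near bed, 10 mm above the table; axes as the jig's. The nest is 44 mm (x) by 68 mm (y) inside its 5 mm high lips; it takes one grip lengthwise along y (next nest 72 mm away along y, next bed 110 mm away along x).
- seat_a (a point): Where the middle of a bar's underside comes to rest across the two support blocks of the near bed: midway between the blocks, level with their tops (40 mm above the table); axes as the jig's. Room for a bar: 38 mm between cheeks (x), 226 mm between end stops (y).
- hole_a (a point): Centre of the mouth of the 20 mm lock-pin hole in the yellow support block of the near bed (94 mm towards +y from its seat), 40 mm above the table; the hole goes straight down 30 mm.
- nest_b1 (a point): Centre of the floor of the -y nest of the far bed, 10 mm above the table; axes as the jig's. The nest is 44 mm (x) by 68 mm (y) inside its 5 mm high lips; it takes one grip lengthwise along y (next nest 72 mm away along y, next bed 110 mm away along x).
- nest_b2 (a point): Centre of the floor of the +y nest of the far bed, 10 mm above the table; axes as the jig's. The nest is 44 mm (x) by 68 mm (y) inside its 5 mm high lips; it takes one grip lengthwise along y (next nest 72 mm away along y, next bed 110 mm away along x).
- seat_b (a point): Where the middle of a bar's underside comes to rest across the two support blocks of the far bed: midway between the blocks, level with their tops (40 mm above the table); axes as the jig's. Room for a bar: 38 mm between cheeks (x), 226 mm between end stops (y).
- hole_b (a point): Centre of the mouth of the 20 mm lock-pin hole in the yellow support block of the far bed (94 mm towards +y from its seat), 40 mm above the table; the hole goes straight down 30 mm.
- grip1: Cream grip, a block 36 (x) x 60 (y) x 28 mm (z), about 80 g, alike either way round. Origin at the centre of its underside, z up, y along its length. Starts on the blue mat (2 mm thick, fixed). 2 to 4 are there; absent ones read None. Grip it across its 36 mm, fingertips 7 mm or more above its underside to clear the lips. In a nest its top is 2 mm below a bar.
- grip2: Cream grip, a block 36 (x) x 60 (y) x 28 mm (z), about 80 g, alike either way round. Origin at the centre of its underside, z up, y along its length. Starts on the blue mat (2 mm thick, fixed). 2 to 4 are there; absent ones read None. Grip it across its 36 mm, fingertips 7 mm or more above its underside to clear the lips. In a nest its top is 2 mm below a bar.
- grip3: Cream grip, a block 36 (x) x 60 (y) x 28 mm (z), about 80 g, alike either way round. Origin at the centre of its underside, z up, y along its length. Starts on the blue mat (2 mm thick, fixed). 2 to 4 are there; absent ones read None. Grip it across its 36 mm, fingertips 7 mm or more above its underside to clear the lips. In a nest its top is 2 mm below a bar.
- grip4: Cream grip, a block 36 (x) x 60 (y) x 28 mm (z), about 80 g, alike either way round. Origin at the centre of its underside, z up, y along its length. Starts on the blue mat (2 mm thick, fixed). 2 to 4 are there; absent ones read None. Grip it across its 36 mm, fingertips 7 mm or more above its underside to clear the lips. In a nest its top is 2 mm below a bar.
- bar1: Blue clamp bar, 32 (x) x 220 (y) x 12 mm (z), about 300 g, alike either way round, with a 20 mm through hole 94 mm from its middle towards each end. On its middle an orange handle 20 (x) x 50 (y) mm, from 12 to 38 mm above its underside. Origin at the centre of the underside, z up, y along its length. Starts on the black mat (2 mm thick, fixed).
- bar2: Blue clamp bar, 32 (x) x 220 (y) x 12 mm (z), about 300 g, alike either way round, with a 20 mm through hole 94 mm from its middle towards each end. On its middle an orange handle 20 (x) x 50 (y) mm, from 12 to 38 mm above its underside. Origin at the centre of the underside, z up, y along its length. Starts on the black mat (2 mm thick, fixed).
- pin1: Upright lock pin: steel shaft 12 mm thick, 38 mm long with a pointed foot, above it a flange 28 mm across (38 to 43 mm from the foot), then a round red head 18 mm across (43 to 73 mm). Origin at the foot's tip, z up. Starts in a 16 mm hole of the rack, flange on its top. Fully home through a bar lying on its blocks, its foot is 14 mm above the table.
- pin2: Upright lock pin: steel shaft 12 mm thick, 38 mm long with a pointed foot, above it a flange 28 mm across (38 to 43 mm from the foot), then a round red head 18 mm across (43 to 73 mm). Origin at the foot's tip, z up. Starts in a 16 mm hole of the rack, flange on its top. Fully home through a bar lying on its blocks, its foot is 14 mm above the table.
- rack: Wooden pin rack fixed on the black mat: 50 (x) x 110 (y) x 40 mm, two holes 30 mm either side of its middle along its y. Origin at the centre of its underside; its top is 42 mm above the table. pin1 starts in the -y hole, pin2 in the +y hole.
- washer: Brass ring 30 mm across, 8 mm high, lying amid the grips; not part of the job. Origin at the centre of its underside.
- screwdriver: Screwdriver lying just beyond the jig; not part of the job.
- glue: Closed jar 52 mm across, 110 mm high, beyond the jig; not part of the job. Origin at the centre of its underside.
- cup: White cup 72 mm across, 80 mm high, beyond the jig; not part of the job. Origin at the centre of its underside.
- spool: Green plastic disc 36 mm across, 24 mm high, on the blue mat; not part of the job. Origin at the centre of its underside.
Mind the look-alikes: they are no part of the job. What is shaped like the bar1 but brown or purple is not meant.

How it is judged:
By the outcome, as a careful person would: the job done as asked, in the order asked, and still so for the second after the job is handed in, with the robot touching nothing.
Of grip1, grip2, grip3, grip4 only 2 to 4 are there at a start; the rules pass over those that are not, and their reading is None.
At some moment in a run one of grip1, grip2, grip3, grip4, bar1, bar2 may be knocked a few centimetres aside while the robot is not near it.
It also fails if it takes over 210 s, if anything falls off the work surface, if the arm or the gripper's body presses on something with over 40 N, if the wrist force passes 120 N, or if a joint passes its speed limit or range.

## Working session

There is one attempt and no reset: what is moved stays moved. The work goes in short steps, Python scripts to look and compute and a tool call to move; the robot and the scene stay as the last step left them, time stands still between calls to the robot, and variables do not carry over. Pictures are saved under pics/ and viewed, at most 14 in all, crops included, and the job is handed in when it is done.

Besides the shell and the picture viewer there is one more tool, called after "Request:" as name(argument=value, ...) on one line, values as JSON. move_arm: Moves the arm, as the interface text tells. Its arguments: {"type":"object","properties":{"rows":{"type":"string"}},"required":["rows"]}

```bash
ls; mkdir -p pics
python3 - <<'E'
from cell import *
import cv2,numpy as np
for n in ("top","scene"):
    d=get_image(n); cv2.imwrite(f"pics/{n}0.png",d["img"][:,:,::-1]); print(n,{k:(v.tolist() if hasattr(v,'tolist') else v) for k,v in d.items() if k!="img"})
d=get_image("wrist");print({k:(v.tolist() if hasattr(v,'tolist') else v) for k,v in d.items() if k!="img"})
cv2.imwrite("pics/wrist0.png",d["img"][:,:,::-1])
print(read_state())
E
```

```text
pics
top {'vfov': 57.539544153850365, 'cx': 320.2405823676914, 'cy': 236.80331230583846, 'extrinsics': [[0.1224434538284576, 0.9685864907589689, -0.21644355045550398, 248.39851544990506], [-0.9924740914907277, 0.11912979054072614, -0.02834203107361054, -134.63871469724086], [-0.0016668335889148133, 0.21828491227052016, 0.975883660453867, 1090.3109193484], [0.0, 0.0, 0.0, 1.0]]}
scene {'vfov': 50.588707074656256, 'cx': 317.8571556895935, 'cy': 240.38154183279502, 'extrinsics': [[0.21058989446500884, -0.5418622808595612, 0.8136566628074093, 1373.9374273255198], [0.9774659064304576, 0.10430994036041308, -0.18352067487912946, -305.3814982288938], [0.01457045350359752, 0.8339692469891686, 0.5516185248530171, 687.6898008962949], [0.0, 0.0, 0.0, 1.0]]}
{'vfov': 64.79473093357521, 'cx': 318.7894103409908, 'cy': 241.56624818206564, 'T_tool_cam': [[-0.0010461418901887888, 0.9577417783562371, 0.28762752228911526, 74.23863980238254], [0.999999428720058, 0.0010650466440888158, 9.074801117441043e-05, -0.1600142255931969], [-0.00021942356575711615, 0.2876274529085773, -0.95774234540748, -126.91786136829802], [0.0, 0.0, 0.0, 1.0]]}
{'clock': 0.15, 'qpos': array([ 1.24522076,  0.62915503,  0.03848667,  1.51810672, -0.02702504,
        0.99628781, -0.0200069 ]), 'qd': array([ 0.00039953, -0.00309628,  0.00083534, -0.00550324, -0.00024028,
        0.00047957,  0.00098067]), 'tau': array([ 2.00196977e-03, -5.63804233e+01,  1.22778855e+00, -1.93654650e+01,
        1.10713538e-02,  7.41472148e-03, -6.03638995e-06]), 'eef_pos': array([ 166.86745285, -627.76552121,  244.59726943]), 'tool_rot': array([-3.14015459e+00,  8.57820448e-06,  2.59724804e-01]), 'force': array([ 0.71510571,  0.53773152, -0.63330597]), 'torque': array([0.03506716, 0.02217888, 0.01814823]), 'gripper_force': 0.0, 'width': 85.13630998700258}
```

View pics/top0.png

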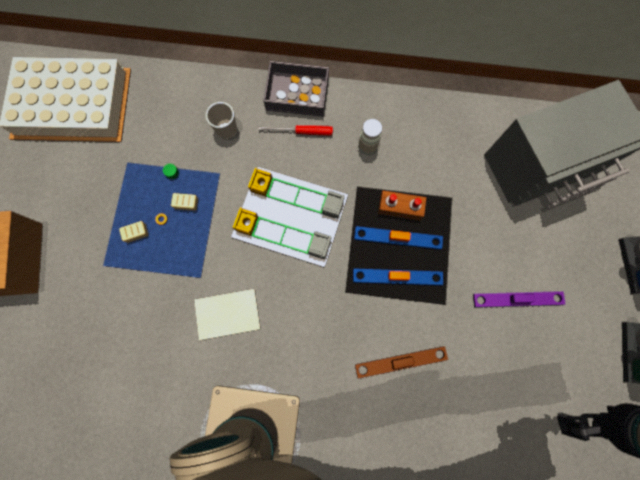

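View pics/scene0.png

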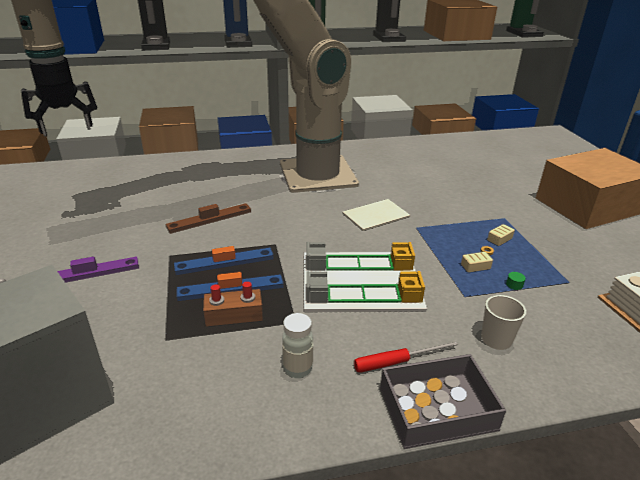

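Top view: the cream grips are at (184,201) and (133,232), with the washer at (161,218) and the spool at (170,171). The jig is around (290,215), with its yellow blocks at (260,181) and (245,221). The blue bars are at (399,238) and (399,277), and the rack pins at (391,201) and (417,203). The purple bar (519,299) and the brown bar (401,362) are look-alikes off the black mat, so I leave them. I'll confirm this in enlarged crops.

```bash
cat > h.py <<'E'
from cell import *
import cv2,numpy as np
from scipy.spatial.transform import Rotation as R
def px2w(d,u,v,z,T=None):
    T=np.array(d["extrinsics"]) if T is None else T
    f=240/np.tan(np.radians(d["vfov"])/2)
    r=T[:3,:3]@np.array([(u-d["cx"])/f,-(v-d["cy"])/f,-1]); o=T[:3,3]
    return (o+r*(z-o[2])/r[2])[:2]
def w2px(d,p,T=None):
    T=np.array(d["extrinsics"]) if T is None else T
    f=240/np.tan(np.radians(d["vfov"])/2)
    c=T[:3,:3].T@(np.asarray(p,float)-T[:3,3])
    return d["cx"]-f*c[0]/c[2], d["cy"]+f*c[1]/c[2]
def wristT(d,s):
    T=np.eye(4);T[:3,:3]=R.from_euler('xyz',s["tool_rot"]).as_matrix();T[:3,3]=s["eef_pos"]
    return T@np.array(d["T_tool_cam"])
def wrist():
    s=read_state();d=get_image("wrist");return d,wristT(d,s),s
def row(start,tgt):
    """start,tgt=(x,y,z,yaw) tool down -> the 6 numbers"""
    A=R.from_euler('xyz',[np.pi,0,start[3]]);B=R.from_euler('xyz',[np.pi,0,tgt[3]])
    sh=A.inv().apply(np.subtract(tgt[:3],start[:3]))/300; tu=(A.inv()*B).as_rotvec()/(np.pi/2)
    return np.round(np.r_[sh,tu],4).tolist()
def crop(img,u0,v0,u1,v1,k,name):
    cv2.imwrite(name,cv2.resize(img[v0:v1,u0:u1,::-1],None,fx=k,fy=k,interpolation=cv2.INTER_CUBIC))
E
python3 - <<'E'
from h import *
d=get_image("top");crop(d["img"],100,155,360,285,3,"pics/c1.png");crop(d["img"],340,180,460,310,4.5,"pics/c2.png")
E
```

```text
(no output)
```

View pics/c1.png

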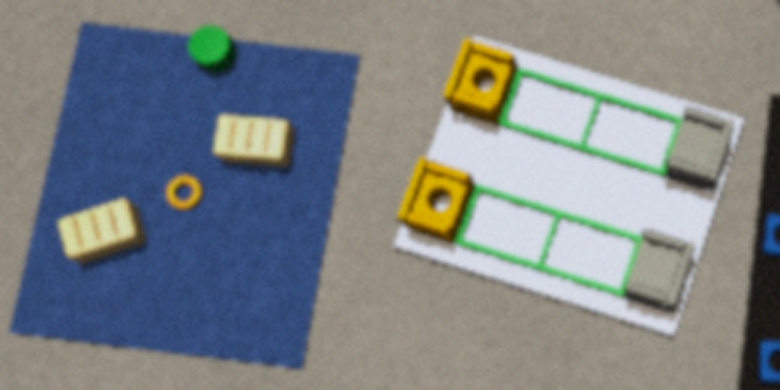

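View pics/c2.png

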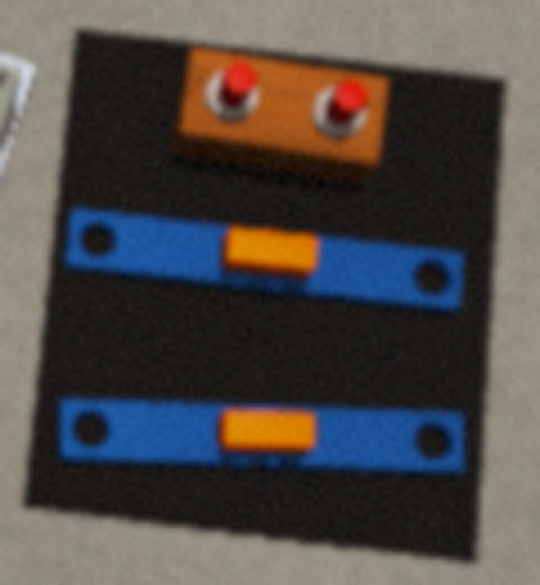

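The crops confirm two grips, in c1 at (252,137) and (98,228). They also show two blue bars with orange handles in c2 and two red-headed pins. The hole mouths are at c1 (484,79) and (440,200).

Run:
```python
from h import *
d=get_image("top")
c1=lambda u,v,z:px2w(d,(u+.5)/3-.5+100,(v+.5)/3-.5+155,z)
c2=lambda u,v,z:px2w(d,(u+.5)/4.5-.5+340,(v+.5)/4.5-.5+180,z)
hb=c1(484,79,40);ha=c1(440,200,40)
print("holes b,a",hb,ha,np.linalg.norm(hb-ha),"ang",np.degrees(np.arctan2(*(hb-ha)[::-1])))
P=[c1(*p,10) for p in((472,37),(743,120),(672,335),(395,248))]
print("plate",np.round(P,1),"ctr",np.mean(P,0),[np.linalg.norm(P[i]-P[i-1]).round(1) for i in range(4)],"yaw y-axis", np.degrees(np.arctan2(*(P[0]-P[1])[::-1]))-90, np.degrees(np.arctan2(*(P[3]-P[2])[::-1]))-90)
for n,q in dict(A=((219,115),(290,119),(285,160),(214,158)),B=((58,222),(128,198),(138,232),(70,260))).items():
    Q=[c1(*p,30) for p in q];print(n,np.mean(Q,0),[np.linalg.norm(Q[i]-Q[i-1]).round(1) for i in range(4)],[np.degrees(np.arctan2(*(Q[a]-Q[b])[::-1])).round(1) for a,b in((0,1),(3,2))])
print("washer",c1(184,192,8))
for n,a,b,m in(("far",(98,240),(431,277),(271,249)),("near",(91,429),(433,441),(268,431))):
    a=c2(*a,14);b=c2(*b,14);print("bar",n,a,b,(a+b)/2,c2(*m,40),np.linalg.norm(a-b),np.degrees(np.arctan2(*(a-b)[::-1]))-90)
print("pins",c2(240,74,77),c2(231,95,47),c2(352,96,77),c2(341,112,47))
```

```text
holes b,a [606.8956207   62.68217529] [498.01002451  82.79635387] 110.7278340691079 ang -10.466128417588918
plate [[ 654.2   84.6]
 [ 607.5 -159.2]
 [ 414.1 -121. ]
 [ 459.1  120.1]] ctr [533.740159   -18.86492648] [np.float64(198.3), np.float64(248.3), np.float64(197.1), np.float64(245.2)] yaw y-axis -10.853579109749916 -10.580539814370894
A [534.51237505 251.13789177] [np.float64(38.0), np.float64(60.6), np.float64(36.2), np.float64(59.9)] [np.float64(93.6), np.float64(95.3)]
B [442.02791655 363.02396076] [np.float64(34.9), np.float64(60.1), np.float64(31.2), np.float64(59.2)] [np.float64(117.1), np.float64(120.7)]
washer [485.89922529 307.65398609]
bar far [ 509.73381796 -205.39312152] [ 511.32207749 -392.35765983] [ 510.52794773 -298.87539067] [ 509.94642186 -298.19802725] 186.97128430869205 0.4867146431434719
bar near [ 403.08996952 -212.46309282] [ 419.44706032 -399.46699282] [ 411.26851492 -305.96504282] [ 409.88302305 -304.91304002] 187.71790814060975 4.998896108145402
pins [ 595.17935594 -267.8276339 ] [ 592.71023512 -267.87846546] [ 590.17872117 -328.63685722] [ 590.34445328 -329.03469145]
```

Request:
move_arm(rows="0.953 -0.602 0 0 0 -0.8347 -1;0.953 -0.602 0 0 0 -0.8347 -1;0.953 -0.602 0 0 0 -0.8347 -1;0.953 -0.602 0 0 0 -0.8347 -1;0.953 -0.602 0 0 0 -0.8347 -1;0.953 -0.602 0 0 0 -0.8347 -1;0.953 -0.602 0 0 0 -0.8347 -1;0.953 -0.602 0 0 0 -0.8347 -1;0.953 -0.602 0 0 0 -0.8347 -1;0.953 -0.602 0 0 0 -0.8347 -1;0.953 -0.602 0 0 0 -0.8347 -1;0.953 -0.602 0 0 0 -0.8347 -1")

```text
clock: 1.25
eef_pos: [397.1, -380.0, 245.3]
tool_rot: [3.142, -0.0, 1.573]
force: [-0.9, -0.4, 0.2]
width: 85.7
gripper_force: 0.0
```

Request:
move_arm(rows="1 0.23 0 0 0 0 -1;1 0.23 0 0 0 0 -1;1 0.23 0 0 0 0 -1;1 0.23 0 0 0 0 -1;1 0.23 0 0 0 0 -1;1 0.23 0 0 0 0 -1;1 0.23 0 0 0 0 -1;1 0.23 0 0 0 0 -1;1 0.23 0 0 0 0 -1")

```text
clock: 2.0
eef_pos: [467.1, -75.1, 245.8]
tool_rot: [3.14, -0.002, 1.577]
force: [0.5, 0.2, 0.2]
width: 85.5
gripper_force: 0.0
```

Request:
move_arm(rows="1 0.1 0.1 0 0 0 -1;1 0.1 0.1 0 0 0 -1;1 0.1 0.1 0 0 0 -1;1 0.1 0.1 0 0 0 -1;1 0.1 0.1 0 0 0 -1;1 0.1 0.1 0 0 0 -1;1 0.1 0.1 0 0 0 -1;1 0.1 0.1 0 0 0 -1;1 0.1 0.1 0 0 0 -1;1 0.1 0.1 0 0 0 -1")

```text
clock: 2.83
eef_pos: [496.0, 218.8, 214.9]
tool_rot: [-3.141, 0.001, 1.57]
force: [0.2, -0.5, -1.4]
width: 85.5
gripper_force: 0.0
```

Run:
```python
from h import *
d,T,s=wrist();print(s["eef_pos"],s["tool_rot"])
cv2.imwrite("pics/w1.png",d["img"][:,:,::-1])
for p in ((534.5,251.1,30),(442,363,30),(486,307.6,8)): print(w2px(d,p,T))
```

```text
[496.0008746  218.75838424 214.8851496 ] [-3.14095819e+00  1.49805196e-03  1.56980842e+00]
(np.float64(364.6978052261408), np.float64(180.0033256556323))
(np.float64(243.89008759946086), np.float64(27.3757698241877))
(np.float64(305.65620849073065), np.float64(108.47677241381382))
```

View pics/w1.png

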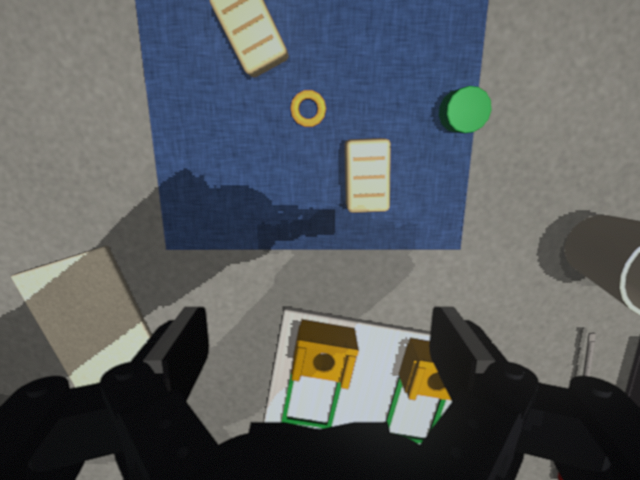

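The wrist view shows grip A's top face centred at (368,176), grip B at the top edge around (249,30), and the yellow-block hole mouths at (325,362) and (436,381).

Run:
```python
from h import *
d,T,s=wrist()
Q=[px2w(d,*p,30,T) for p in((347,140),(389,140),(390,210),(348,211))];print(np.round(Q,1),np.mean(Q,0),[np.degrees(np.arctan2(*(Q[a]-Q[b])[::-1])).round(1) for a,b in((0,3),(1,2))])
Q=[px2w(d,*p,30,T) for p in((286,52),(251,73))];print(Q,np.linalg.norm(Q[0]-Q[1]),np.degrees(np.arctan2(*(Q[0]-Q[1])[::-1])).round(1))
a,b=px2w(d,325,362,40,T),px2w(d,436,381,40,T);print(a,b,np.linalg.norm(a-b),np.degrees(np.arctan2(*(b-a)[::-1])))
```

```text
[[519.6 281.4]
 [553.1 281.3]
 [556.7 224.5]
 [521.5 223.7]] [537.71768931 252.73145656] [np.float64(91.9), np.float64(93.7)]
[array([472.86800223, 345.18121958]), array([445.89232206, 330.83196378])] 30.55467987438461 28.0
[502.10794594  83.86186519] [606.30927573  62.83798432] 106.30108511782186 -11.406978199549219
```

Request:
move_arm(rows="0.111 0.134 0.4 0 0 -0.039 -1;0.111 0.134 0.4 0 0 -0.039 -1;0.111 0.134 0.4 0 0 -0.039 -1;0.111 0.134 0.4 0 0 -0.039 -1;0.111 0.134 0.4 0 0 -0.039 -1;0.111 0.134 0.4 0 0 -0.039 -1")

```text
clock: 3.43
eef_pos: [536.3, 251.5, 96.2]
tool_rot: [3.142, 0.001, 1.63]
force: [1.1, 0.1, -0.0]
width: 85.2
gripper_force: 0.0
```

Run:
```python
from h import *
d,T,s=wrist();print(s["eef_pos"],s["tool_rot"],s["width"])
cv2.imwrite("pics/w2.png",d["img"][:,:,::-1])
for z in(30,): print([np.round(w2px(d,(536+a,252+b,z),T)) for a,b in((-18,30),(18,30),(18,-30),(-18,-30))])
```

```text
[536.28874697 251.54238183  96.24631354] [3.14154600e+00 7.99035367e-04 1.63023195e+00] 85.20642265908718
[array([286., 212.]), array([354., 216.]), array([345., 319.]), array([282., 316.])]
```

View pics/w2.png

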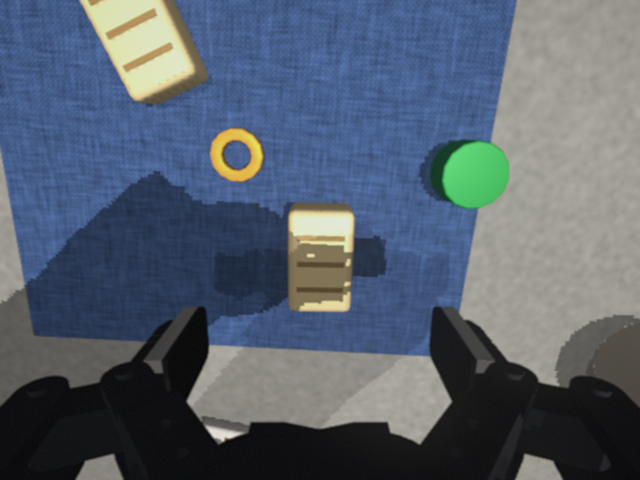

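Grip A is aligned with the jaws, its top centred at (321,258). Descending and gripping.

Request:
move_arm(rows="0.01 0.003 0.241 0 0 0 -1;0.01 0.003 0.241 0 0 0 -1;0.01 0.003 0.241 0 0 0 -1;0.01 0.003 0.241 0 0 0 -1;0.01 0.003 0.241 0 0 0 1;0.01 0.003 0.241 0 0 0 1;0.01 0.003 0.241 0 0 0 1;0.01 0.003 0.241 0 0 0 1;0.01 0.003 0.241 0 0 0 1;0.01 0.003 0.241 0 0 0 1;0.01 0.003 0.241 0 0 0 1;0.01 0.003 0.241 0 0 0 1")

```text
clock: 4.48
eef_pos: [537.8, 256.5, 24.8]
tool_rot: [3.139, -0.001, 1.632]
force: [-1.6, -1.3, 8.1]
width: 34.8
gripper_force: 61.2
```

Run:
```python
from h import *
C=np.array([534.6,-19.4]);t=np.radians(-10.6);x=np.array([np.cos(t),np.sin(t)]);y=np.array([-np.sin(t),np.cos(t)])
for n,a,b in(("a1",-55,-36),("a2",-55,36),("b1",55,-36),("b2",55,36),("seat_a",-55,0),("seat_b",55,0),("hole_a",-55,94),("hole_b",55,94)):print(n,np.round(C+a*x+b*y,1))
n=C+55*x+36*y
print(row((536.4,254.5,24,1.63),(536.4,254.5,144,1.63)),row((536.4,254.5,144,1.63),(*n,144,np.pi/2+t)))
```

```text
a1 [473.9 -44.7]
a2 [487.2  26.1]
b1 [582.  -64.9]
b2 [595.3   5.9]
seat_a [480.5  -9.3]
seat_b [588.7 -29.5]
hole_a [497.8  83.1]
hole_b [606.   62.9]
[0.0, 0.0, -0.4, 0.0, 0.0, 0.0] [-0.8389, 0.1469, 0.0, 0.0, -0.0, 0.1555]
```

Request:
move_arm(rows="0 0 -0.4 0 0 0 1;0 0 -0.4 0 0 0 1;0 0 -0.4 0 0 0 1;0 0 -0.4 0 0 0 1")

```text
clock: 4.82
eef_pos: [540.7, 258.9, 150.6]
tool_rot: [3.13, -0.006, 1.632]
force: [1.2, 0.7, -0.6]
width: 34.7
gripper_force: 60.6
```

Request:
move_arm(rows="-0.845 0.14 0 0 0 0.1567 1;-0.845 0.14 0 0 0 0.1567 1;-0.845 0.14 0 0 0 0.1567 1;-0.845 0.14 0 0 0 0.1567 1;-0.845 0.14 0 0 0 0.1567 1;-0.845 0.14 0 0 0 0.1567 1;-0.845 0.14 0 0 0 0.1567 1;-0.845 0.14 0 0 0 0.1567 1;-0.845 0.14 0 0 0 0.1567 1;-0.845 0.14 0 0 0 0.1567 1")

```text
clock: 5.65
eef_pos: [593.9, 7.5, 143.2]
tool_rot: [-3.141, -0.001, 1.388]
force: [0.3, 0.0, -1.5]
width: 34.6
gripper_force: 60.5
```

Run:
```python
from h import *
d,T,s=wrist();print(s["eef_pos"],s["tool_rot"],s["width"])
cv2.imwrite("pics/w3.png",d["img"][:,:,::-1])
print(w2px(d,(606,62.9,40),T),w2px(d,(497.8,83.1,40),T))
```

```text
[593.94134601   7.54718082 143.15470121] [-3.14133829e+00 -1.36033115e-03  1.38793592e+00] 34.58157340948528
(np.float64(320.47520959470853), np.float64(158.288082261564)) (np.float64(135.74472614264096), np.float64(158.1677116676023))
```

View pics/w3.png

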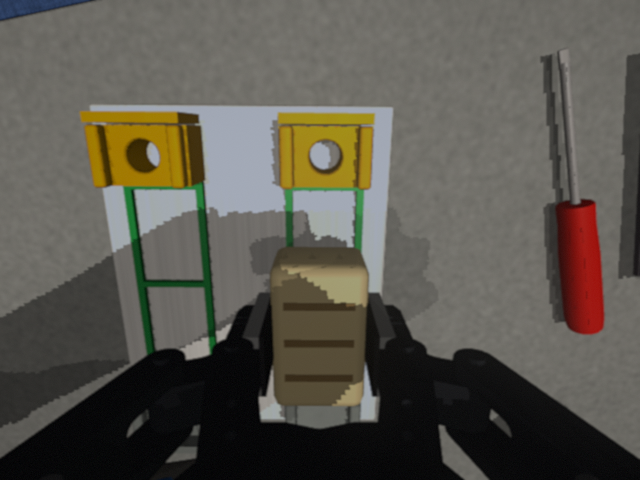

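The held grip's top face spans about (273,265) to (365,404). The hole mouths are at (325,155) and (142,154), about 3 mm further along jig x than the top camera gave. Now I'll work out the refined target.

```bash
cat >> h.py <<'E'
def jig(C,deg):
    t=np.radians(deg);x=np.array([np.cos(t),np.sin(t)]);y=np.array([-np.sin(t),np.cos(t)])
    return lambda a,b:np.array(C)+a*x+b*y
E
python3 - <<'E'
from h import *
d,T,s=wrist();p=s["eef_pos"];print(p)
Q=[px2w(d,*q,40,T) for q in((142,154),(325,155))];print(np.round(Q,1),np.linalg.norm(Q[1]-Q[0]),np.degrees(np.arctan2(*(Q[1]-Q[0])[::-1])))
t=np.radians(-10.6);Y=np.array([-np.sin(t),np.cos(t)])
C=np.mean(Q,0)-94*Y;print("C",C)
# plate far corners / lips: a2-a1 divider etc
for q in((163,284),):print("divider a",px2w(d,173,284,15,T),C-55*np.array([Y[1],-Y[0]]))
H=[px2w(d,*q,p[2]+6,T) for q in((274,265),(365,265),(363,404),(275,404))];print("held ctr rel",(np.mean(H,0)-p[:2])@np.array([[Y[1],Y[0]],[-Y[0],Y[1]]]),[np.linalg.norm(H[i]-H[i-1]).round(1) for i in range(4)])
E
```

```text
[593.90379739   7.93259043 143.1683288 ]
[[502.1  85. ]
 [608.9  64.7]] 108.71228608365479 -10.793732496229548
C [538.2141203  -17.53842213]
divider a [483.79826552  -7.23588934] [484.1526761   -7.42109785]
held ctr rel [0.85736252 0.8393937 ] [np.float64(56.7), np.float64(31.0), np.float64(56.7), np.float64(33.7)]
```

Request:
move_arm(rows="-0.002 0.012 0.25 0 0 0 1;-0.002 0.012 0.25 0 0 0 1;-0.002 0.012 0.25 0 0 0 1;-0.002 0.012 0.3 0 0 0 1;-0.002 0.012 0.32 0 0 0 1;-0.002 0.012 0.34 0 0 0 1;-0.002 0.012 0.355 0 0 0 1;-0.002 0.012 0.366 0 0 0 1;-0.002 0.012 0.366 0 0 0 1;-0.002 0.012 0.366 0 0 0 1;-0.002 0.012 0.366 0 0 0 1")

```text
clock: 6.67
eef_pos: [598.0, 4.6, 33.8]
tool_rot: [3.141, -0.0, 1.386]
force: [-0.5, -0.1, -0.8]
width: 34.5
gripper_force: 60.5
```

Request:
move_arm(rows="0.006 0 0.004 0 0 0 1;0.006 0 0.006 0 0 0 1;0.006 0 0.006 0 0 0 1;0.006 0 0.004 0 0 0 -0.3;0.006 0 0.004 0 0 0 -0.3;0.006 0 0.004 0 0 0 -0.3;0.006 0 0.004 0 0 0 -0.3;0.006 0 -0.2 0 0 0 -0.3;0.006 0 -0.4 0 0 0 -0.3;0.006 0 -0.4 0 0 0 -1;0.006 0 -0.4 0 0 0 -1;0.006 0 -0.4 0 0 0 -1")

```text
clock: 7.67
eef_pos: [599.7, 6.4, 155.7]
tool_rot: [3.137, -0.001, 1.386]
force: [-0.2, -0.6, -0.2]
width: 85.3
gripper_force: 0.0
```

Run:
```python
from h import *
d,T,s=wrist();print(s["eef_pos"],s["tool_rot"],s["width"])
cv2.imwrite("pics/w4.png",d["img"][:,:,::-1])
```

```text
[599.67006202   6.39217287 155.71065006] [ 3.13653915e+00 -1.22225222e-03  1.38587678e+00] 85.29301849045262
```

View pics/w4.png

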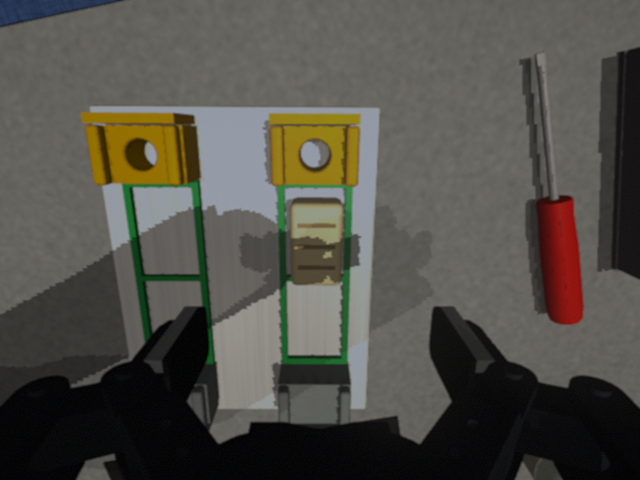

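```bash
python3 - <<'E'
from h import *
d,T,s=wrist()
a,b=px2w(d,140,154,40,T),px2w(d,315.5,154,40,T);print(a,b,np.linalg.norm(a-b),np.degrees(np.arctan2(*(b-a)[::-1])))
J=jig((538.0,-17.6),-10.7)
print("pred holes",[np.round(w2px(d,(*J(x,94),40),T)) for x in(-55,55)])
print("pred top",[np.round(w2px(d,(*J(55+x,36+y),38),T)) for x in(-18,18) for y in(-30,30)])
print("pred div/lips",[np.round(w2px(d,(*J(55+x,y),15),T)) for x in(-24,24) for y in(72,0,-72)])
E
python3 -c "
import cv2;i=cv2.imread('pics/w4.png');cv2.imwrite('pics/w4c.png',cv2.resize(i[170:380,250:400],None,fx=2.8,fy=2.8))"
```

```text
[500.71945652  83.75527656] [607.807837    63.59178725] 108.97012220707367 -10.663281459210673
pred holes [array([140., 152.]), array([318., 152.])]
pred top [array([292., 282.]), array([290., 196.]), array([344., 282.]), array([346., 196.])]
pred div/lips [array([284., 182.]), array([286., 278.]), array([288., 360.]), array([352., 182.]), array([350., 278.]), array([348., 360.])]
```

View pics/w4c.png

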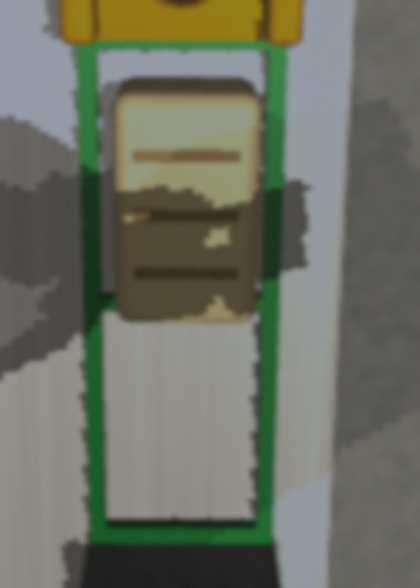

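Grip A sits inside nest b2, between the green lips and flat. Next is grip B.

Request:
move_arm(rows="0.538 -0.363 0 0 0 0 -1;0.538 -0.363 0 0 0 0 -1;0.538 -0.363 0 0 0 0 -1;0.538 -0.363 0 0 0 0 -1;0.538 -0.363 0 0 0 0 -1;0.538 -0.363 0 0 0 0 -1")

```text
clock: 8.27
eef_pos: [515.9, 192.8, 151.8]
tool_rot: [-3.136, -0.003, 1.397]
force: [-0.0, 0.5, -0.1]
width: 85.5
gripper_force: 0.0
```

Request:
move_arm(rows="0.538 -0.363 0.1 0 0 -0.429 -1;0.538 -0.363 0.1 0 0 -0.429 -1;0.538 -0.363 0.1 0 0 -0.429 -1;0.538 -0.363 0.1 0 0 -0.429 -1;0.538 -0.363 0.1 0 0 -0.429 -1;0.538 -0.363 0.1 0 0 -0.429 -1;0.538 -0.363 0.1 0 0 -0.429 -1;0.538 -0.363 0.1 0 0 -0.429 -1")

```text
clock: 8.93
eef_pos: [442.8, 362.0, 121.6]
tool_rot: [-3.138, 0.002, 2.058]
force: [1.5, -0.3, -0.6]
width: 85.2
gripper_force: 0.0
```

Run:
```python
from h import *
d,T,s=wrist();print(s["eef_pos"],s["tool_rot"],s["width"])
cv2.imwrite("pics/w5.png",d["img"][:,:,::-1])
m=cv2.inRange(d["img"],(150,130,70),(255,255,225));n,l,st,c=cv2.connectedComponentsWithStats(m)
for i in range(1,n):
    if st[i,4]>1500: print(st[i],c[i],cv2.minAreaRect(np.argwhere(l==i)[:,::-1].astype(np.float32)),px2w(d,*c[i],30,T))
```

```text
[442.83791965 361.95854759 121.56972552] [-3.13821124e+00  1.65283595e-03  2.05796173e+00] 85.19368848040041
[     0      0    640    400 100807] [374.2615493  117.48845814] ((319.49993896484375, 199.49996948242188), (638.9998779296875, 398.99993896484375), 0.0) [433.57044819 445.88250217]
[ 295  256   56   36 1671] [322.90783962 275.20766008] ((322.5, 273.5), (35.0, 55.0), 90.0) [452.34264608 350.69413843]
[  18  285  126  101 5578] [ 87.31893152 336.67156687] ((93.82838439941406, 341.54608154296875), (72.89269256591797, 134.8765411376953), 62.44719314575195) [336.426412   240.38729151]
```

View pics/w5.png

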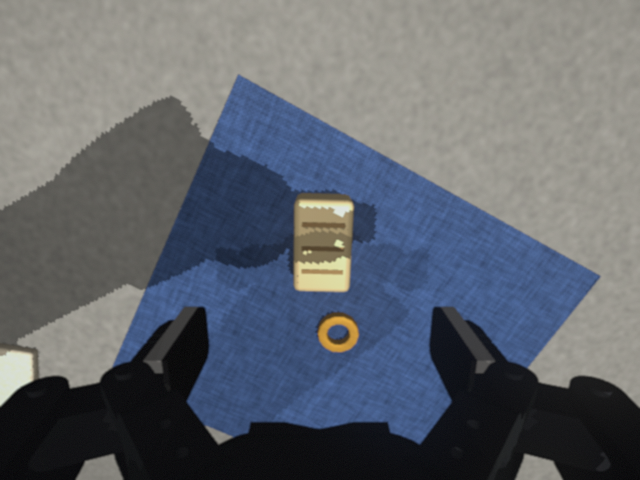

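Run:
```python
from h import *
d,T,s=wrist();p=s["eef_pos"];print(p,s["tool_rot"])
g=np.mean([px2w(d,*q,30,T) for q in((295,201),(351,201),(350,291),(296,291))],0);print(g)
D=R.from_euler('xyz',s["tool_rot"]).inv().apply([*(g-p[:2]),24-p[2]]);print(D,D/300)
g=(g[0],g[1]);J=jig((537,-18),-10.7);n=J(-55,36);print(n)
print(row((*g,144,2.058),(*n,144,np.radians(79.3))))
```

```text
[443.54772061 361.40617761 121.92992527] [-3.13902968e+00  1.94477069e-03  2.05648721e+00]
[444.80275819 365.92251958]
[ 3.59860769  3.46917551 97.91454218] [0.01199536 0.01156392 0.32638181]
[489.64029434  27.58572452]
[-1.0665, -0.3959, -0.0, -0.0, -0.0, 0.4291]
```

Request:
move_arm(rows="0.012 0.011 0.2 0 0 0 -1;0.012 0.011 0.326 0 0 0 -1;0.012 0.011 0.326 0 0 0 -1;0.012 0.011 0.326 0 0 0 -1;0.012 0.011 0.326 0 0 0 -1;0.012 0.011 0.326 0 0 0 1;0.012 0.011 0.326 0 0 0 1;0.012 0.011 0.326 0 0 0 1;0.012 0.011 0.326 0 0 0 1;0.012 0.011 0.326 0 0 0 1;0.012 0.011 0.326 0 0 0 1;0.012 0.011 0.326 0 0 0 1")

```text
clock: 10.03
eef_pos: [445.2, 368.7, 26.9]
tool_rot: [3.139, -0.0, 2.06]
force: [0.2, -1.2, 5.9]
width: 34.8
gripper_force: 61.3
```

Request:
move_arm(rows="0 0 -0.4 0 0 0 1;0 0 -0.4 0 0 0 1;0 0 -0.4 0 0 0 1;0 0 -0.4 0 0 0 1;0 0 -0.4 0 0 0 1")

```text
clock: 10.45
eef_pos: [445.7, 369.3, 148.3]
tool_rot: [3.136, -0.001, 2.059]
force: [0.0, -1.0, -1.6]
width: 35.0
gripper_force: 60.6
```

Request:
move_arm(rows="-0.533 -0.198 0 0 0 0 1;-0.533 -0.198 0 0 0 0 1;-0.533 -0.198 0 0 0 0 1;-0.533 -0.198 0 0 0 0 1;-0.533 -0.198 0 0 0 0 1")

```text
clock: 10.87
eef_pos: [466.8, 187.9, 143.5]
tool_rot: [-3.132, 0.007, 2.049]
force: [-1.0, -1.5, -1.9]
width: 35.1
gripper_force: 60.5
```

Request:
move_arm(rows="-0.533 -0.198 0 0 0 0.429 1;-0.533 -0.198 0 0 0 0.429 1;-0.533 -0.198 0 0 0 0.429 1;-0.533 -0.198 0 0 0 0.429 1;-0.533 -0.198 0 0 0 0.429 1;-0.533 -0.198 0 0 0 0.429 1;-0.533 -0.198 0 0 0 0.429 1;-0.533 -0.198 0 0 0 0.429 1")

```text
clock: 11.53
eef_pos: [489.1, 30.4, 144.8]
tool_rot: [-3.14, 0.0, 1.388]
force: [0.6, 0.9, -0.6]
width: 34.6
gripper_force: 60.5
```

Run:
```python
from h import *
s=read_state();print(s["eef_pos"],s["tool_rot"],s["width"]);p=s["eef_pos"]
J=jig((537,-18),-10.7);n=J(-55,36)
D=R.from_euler('xyz',s["tool_rot"]).inv().apply([*(n-p[:2]),32.5-p[2]]);print(n,D,D/300)
```

```text
[489.13228249  30.3816676  144.77947992] [-3.14007426e+00  3.97164171e-04  1.38807582e+00] 34.63529820261592
[489.64029434  27.58572452] [ -2.61249689   1.17807758 112.27886702] [-0.00870832  0.00392693  0.37426289]
```

Request:
move_arm(rows="0 0.004 0.2 0 0 0 1;0 0.004 0.25 0 0 0 1;0 0.004 0.28 0 0 0 1;0 0.004 0.3 0 0 0 1;0 0.004 0.32 0 0 0 1;0 0.004 0.34 0 0 0 1;0 0.004 0.355 0 0 0 1;0 0.004 0.36 0 0 0 1;0 0.004 0.36 0 0 0 1;0 0.004 0.36 0 0 0 1;0 0.004 0.36 0 0 0 1")

```text
clock: 12.45
eef_pos: [491.4, 29.9, 37.9]
tool_rot: [3.141, -0.0, 1.386]
force: [-0.0, 0.1, -0.3]
width: 34.6
gripper_force: 60.4
```

Run:
```python
from h import *
s=read_state();print(s["eef_pos"],s["tool_rot"],s["force"]);p=s["eef_pos"]
J=jig((537,-18),-10.7);n=J(-55,36)
D=R.from_euler('xyz',s["tool_rot"]).inv().apply([*(n-p[:2]),35-p[2]]);print(n,D,D/300)
```

```text
[491.36882289  29.89993462  37.94603613] [ 3.14059258e+00 -2.89024177e-04  1.38590542e+00] [-0.00856333  0.06023738 -0.2675244 ]
[489.64029434  27.58572452] [-2.59339027 -1.27657015  2.94401151] [-0.00864463 -0.00425523  0.00981337]
```

Request:
move_arm(rows="0 -0.004 0.006 0 0 0 1;0 -0.004 0.01 0 0 0 1;0 -0.004 0.01 0 0 0 1;0 -0.004 0.009 0 0 0 -0.3;0 -0.004 0.009 0 0 0 -0.3;0 -0.004 0.009 0 0 0 -0.3;0 -0.004 0.009 0 0 0 -0.3;0 -0.004 -0.2 0 0 0 -0.3;0 -0.004 -0.4 0 0 0 -0.3;0 -0.004 -0.4 0 0 0 -1;0 -0.004 -0.4 0 0 0 -1;0 -0.004 -0.4 0 0 0 -1")

```text
clock: 13.45
eef_pos: [491.3, 30.1, 159.5]
tool_rot: [3.137, -0.001, 1.385]
force: [0.5, 0.1, 0.1]
width: 85.4
gripper_force: 0.0
```

Run:
```python
from h import *
d,T,s=wrist();print(s["eef_pos"],s["tool_rot"])
i=d["img"];print(s["eef_pos"])
crop(i,180,80,580,380,2,"pics/w6.png")
J=jig((537,-18),-10.7)
for n in(-55,55):
  print("pred top",[np.round(w2px(d,(*J(n+x,36+y),38),T)) for x in(-18,18) for y in(-30,30)])
print([np.round(w2px(d,(*J(x,94),40),T)) for x in(-55,55)])
d=get_image("top");cv2.imwrite("pics/top1.png",d["img"][:,:,::-1])
```

```text
[491.33925376  30.13281859 159.50549456] [ 3.13669925e+00 -1.30694771e-03  1.38540927e+00]
[491.33925376  30.13281859 159.50549456]
pred top [array([290., 285.]), array([288., 201.]), array([341., 285.]), array([342., 201.])]
pred top [array([444., 285.]), array([453., 201.]), array([495., 285.]), array([507., 201.])]
[array([315., 159.]), array([487., 159.])]
```

View pics/w6.png

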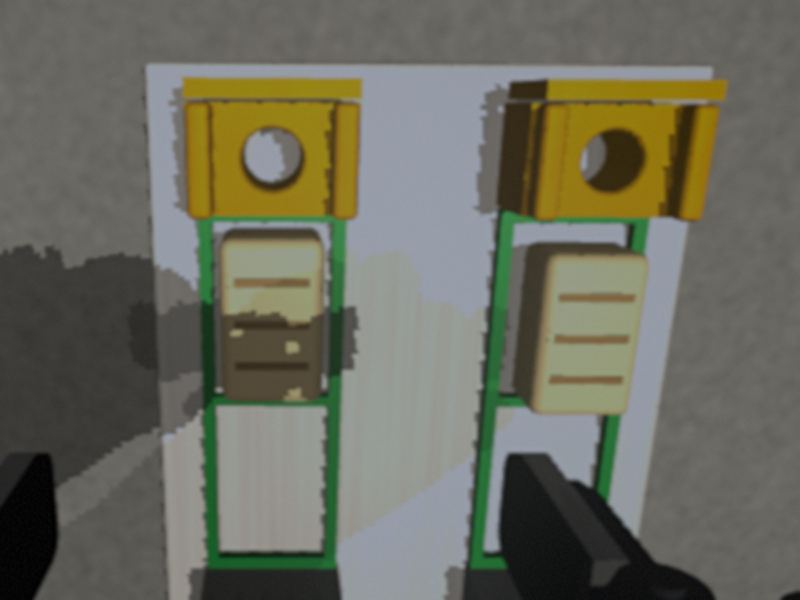

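Both grips are flat in nests a2 and b2, with the hole mouths at crop (272,157) and (613,160), as predicted. Now I'll check that the bars haven't moved and go to the far bar.

```bash
cat >> h.py <<'E'
def blob(img,lo,hi,minA):
    """centroid,minAreaRect of HSV blobs"""
    h=cv2.cvtColor(img,cv2.COLOR_RGB2HSV);m=cv2.inRange(h,lo,hi);n,l,st,c=cv2.connectedComponentsWithStats(m)
    return [(c[i],st[i],cv2.minAreaRect(np.argwhere(l==i)[:,::-1].astype(np.float32))) for i in range(1,n) if st[i,4]>minA]
E
python3 - <<'E'
from h import *
a=cv2.imread("pics/top0.png")[:,:,::-1];d=get_image("top")
for im in(a,d["img"]):
    for c,st,r in blob(im,(5,180,120),(18,255,255),60):
        if 340<c[0]<460: print(c,st,px2w(d,*c,40))
print(row((491.3,30.1,159.5,1.3854),(512,-297,199.5,1.58)))
E
```

```text
[402.64259928 202.87906137] [381 191  45  25 554] [ 592.96998676 -298.34188523]
[399.71612903 234.88387097] [390 230  20  10 155] [ 510.06385471 -297.89878707]
[399.39041096 275.49315068] [389 272  21   8 146] [ 409.69681107 -305.46996209]
[418.23471883 358.53789731] [394 349  48  19 409] [ 222.20837908 -364.88361635]
[379.19018405 365.99693252] [361 355  47  21 326] [ 194.57686506 -276.66600814]
[402.71853147 202.98601399] [380 191  46  25 572] [ 592.71450673 -298.55339951]
[400.11971831 234.94366197] [390 230  20  11 142] [ 510.03449801 -298.89797624]
[399.864 275.68 ] [389 272  21   8 125] [ 409.38456063 -306.64176831]
[400.64099217 361.99869452] [358 349  82  28 766] [ 209.51232914 -325.0753347 ]
[-1.0589, 0.2688, -0.1333, 0.0, 0.0, -0.1239]
```

Bars unmoved.

Request:
move_arm(rows="-0.53 0.134 -0.13 0 0 0 -1;-0.53 0.134 -0.13 0 0 0 -1;-0.53 0.134 -0.13 0 0 0 -1;-0.53 0.134 -0.13 0 0 0 -1;-0.53 0.134 -0.13 0 0 0 -1")

```text
clock: 14.02
eef_pos: [499.5, -143.6, 195.9]
tool_rot: [3.141, 0.005, 1.374]
force: [0.4, -1.0, -0.4]
width: 85.2
gripper_force: 0.0
```

Request:
move_arm(rows="-0.53 0.134 0 0 0 -0.124 0;-0.53 0.134 0 0 0 -0.124 0;-0.53 0.134 0 0 0 -0.124 0;-0.53 0.134 0 0 0 -0.124 0;-0.53 0.134 0 0 0 -0.124 0;-0.53 0.134 0 0 0 -0.124 0;-0.53 0.134 0 0 0 -0.124 0")

```text
clock: 14.6
eef_pos: [509.8, -295.8, 194.8]
tool_rot: [-3.139, -0.003, 1.581]
force: [0.9, 0.4, -0.3]
width: 42.9
gripper_force: 0.0
```

Run:
```python
from h import *
d,T,s=wrist();p=s["eef_pos"];print(p,s["tool_rot"],s["width"])
cv2.imwrite("pics/w7.png",d["img"][:,:,::-1])
for c,st,r in blob(d["img"],(5,180,120),(18,255,255),400): print("orange",c,st,r,px2w(d,*c,40,T))
for c,st,r in blob(d["img"],(100,150,60),(120,255,255),1500): print("blue",c,st,r,px2w(d,*r[0],14,T))
print(w2px(d,(510,-298.5,40),T))
```

```text
[ 509.79409787 -295.80835209  194.77966742] [-3.13922984e+00 -2.59273235e-03  1.58114605e+00] 42.88924331147551
orange [321.22521739 233.47826087] [ 310  197   24   64 1150] ((321.5, 228.5), (63.0, 23.0), 90.0) [ 512.21915625 -299.88525075]
orange [195.28745198 235.85211268] [ 178  204   35   65 1562] ((194.77059936523438, 235.78237915039062), (63.591678619384766, 28.880359649658203), 84.0938491821289) [ 414.68018976 -302.74921943]
orange [ 17.51151039 319.93037619] [   0  268   53   95 1781] ((13.924544334411621, 318.3729248046875), (100.84484100341797, 29.69186019897461), 59.30027770996094) [ 260.89915491 -376.78083539]
blue [321.23444645 204.13412775] [ 301   84   43  256 7217] ((322.0, 211.5), (255.0, 42.0), 90.0) [ 512.84388551 -288.11873396]
blue [201.33188629 201.36773561] [ 161   91   77  252 7141] ((204.0959930419922, 214.52801513671875), (252.58624267578125, 43.82693099975586), 79.69515228271484) [ 414.76023789 -291.63882362]
(np.float64(318.3698324312574), np.float64(231.7200070977891))
```

View pics/w7.png

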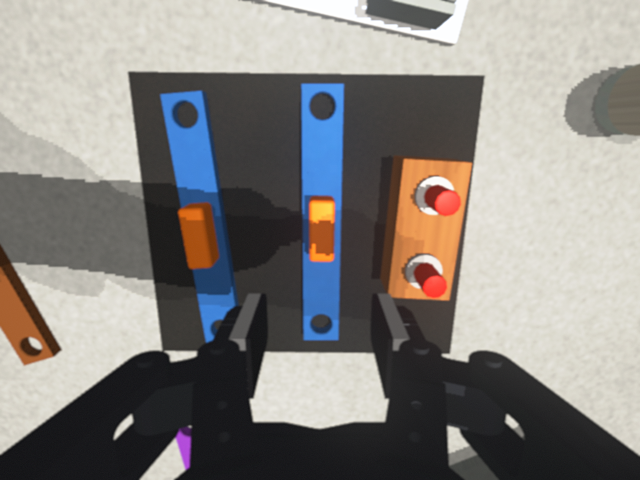

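The far bar is square to the jaws, with its handle top centred at (321.5,229.5) and its holes at (322,106) and (321,323). The near bar's handle is at (198,236). The pin heads are at (446,201) and (433,286).

Run:
```python
from h import *
d,T,s=wrist();p=s["eef_pos"];print(p,s["tool_rot"])
a,b=px2w(d,322,106,14,T),px2w(d,321,323,14,T);print(a,b,(a+b)/2,np.linalg.norm(a-b));h=px2w(d,321.5,229.5,40,T);print(h)
m=np.array([h[0],(a+b)[1]/2]);D=R.from_euler('xyz',s["tool_rot"]).inv().apply([*(m-p[:2]),34-p[2]]);print(m,D/300)
J=jig((537,-18),-10.7)
for n in(-55,55):print(J(n,0),row((*m,154,1.581),(*J(n,0),154,np.radians(79.3))))
```

```text
[ 510.21929767 -295.00163557  195.22320141] [-3.13981312e+00 -2.36845525e-03  1.58295597e+00]
[ 512.24566032 -204.80165402] [ 513.85541496 -390.77170851] [ 513.05053764 -297.78668126] 185.9770213646667
[ 512.91653523 -296.04668215]
[ 512.91653523 -297.78668126] [-0.01066493  0.00983353  0.53737027]
[482.95629619  -7.78833615] [0.9676, -0.09, -0.0, 0.0, -0.0, 0.1254]
[591.04370381 -28.21166385] [0.8959, 0.2696, 0.0, 0.0, -0.0, 0.1254]
```

Request:
move_arm(rows="-0.008 0.009 0.4 0 0 0 0;-0.008 0.009 0.4 0 0 0 0;-0.008 0.009 0.4 0 0 0 0;-0.008 0.009 0.4 0 0 0 0;-0.008 0.009 0.4 0 0 0 0")

```text
clock: 15.12
eef_pos: [512.3, -297.2, 75.2]
tool_rot: [-3.138, -0.003, 1.583]
force: [-0.2, 0.2, 1.6]
width: 42.6
gripper_force: 0.0
```

Run:
```python
from h import *
s=read_state();p=s["eef_pos"];print(p,s["tool_rot"],R.from_euler('xyz',s["tool_rot"]).inv().apply([512.5-p[0],-297-p[1],34-p[2]])/300)
```

```text
[ 512.34375477 -297.23308147   75.24238409] [-3.13787258e+00 -2.66977674e-03  1.58345535e+00] [0.00040325 0.00104203 0.13747326]
```

Request:
move_arm(rows="0 0.001 0.137 0 0 0 0;0 0.001 0.137 0 0 0 0;0 0.001 0.137 0 0 0 0;0 0.001 0.137 0 0 0 1;0 0.001 0.137 0 0 0 1;0 0.001 0.137 0 0 0 1;0 0.001 0.137 0 0 0 1;0 0.001 0.137 0 0 0 1;0 0.001 0.137 0 0 0 1;0 0.001 0.137 0 0 0 1;0 0.001 0.137 0 0 0 1")

```text
clock: 16.03
eef_pos: [515.2, -300.4, 39.0]
tool_rot: [3.137, 0.003, 1.581]
force: [-1.8, 1.3, 6.7]
width: 18.3
gripper_force: 60.9
```

Request:
move_arm(rows="0 0 -0.1 0 0 0 1;0 0 -0.2 0 0 0 1;0 0 -0.3 0 0 0 1;0 0 -0.4 0 0 0 1;0 0 -0.4 0 0 0 1;0 0 -0.4 0 0 0 1")

```text
clock: 16.53
eef_pos: [515.0, -300.5, 159.2]
tool_rot: [3.136, 0.004, 1.58]
force: [0.9, 0.3, -3.1]
width: 18.7
gripper_force: 59.9
```

Run:
```python
from h import *
s=read_state();p=s["eef_pos"];print(p,s["tool_rot"],s["width"],s["force"])
J=jig((537,-18),-10.7);print(row((*p,s["tool_rot"][2]),(*J(55,0),p[2],np.radians(79.3))))
```

```text
[ 515.0285809  -300.50281464  159.17830944] [3.13563504 0.00375081 1.58046119] 18.654406068408328 [ 0.88271714  0.26921873 -3.1425119 ]
[0.9051, 0.2621, 0.0, -0.0, -0.0, 0.125]
```

```bash
cat >> h.py <<'E'
def heldbar(d,dz):
    """hole/outline of the held bar in tool x,y; top face dz ahead of the TCP"""
    h=cv2.cvtColor(d["img"],cv2.COLOR_RGB2HSV);m=cv2.inRange(h,(100,130,40),(120,255,255))
    cs,hi=cv2.findContours(m,cv2.RETR_CCOMP,cv2.CHAIN_APPROX_NONE);T=np.array(d["T_tool_cam"])
    for c,k in zip(cs,hi[0]):
        A=cv2.contourArea(c)
        if A>150:
            x,y,w,hh=cv2.boundingRect(c);M=cv2.moments(c);u,v=M["m10"]/M["m00"],M["m01"]/M["m00"]
            print("hole" if k[3]>=0 else "outer",A,(x,y,w,hh),"c",round(u,1),round(v,1),"tool",np.round(px2w(d,u,v,dz,T),1),"topmid",np.round(px2w(d,x+w/2,y,dz,T),1))
E
python3 - <<'E'
from h import *
d,T,s=wrist();print(s["eef_pos"]);heldbar(d,25)
cv2.imwrite("pics/w8.png",d["img"][:,:,::-1])
E
```

```text
[ 515.0285809  -300.50281464  159.17830944]
outer 2677.5 (287, 373, 64, 57) c 318.5 404.1 tool [-53.8   0.6] topmid [-36.3   0.8]
outer 10304.0 (127, 76, 100, 283) c 177.5 198.7 tool [ 46.3 -56.5] topmid [ 92.2 -51.7]
hole 543.5 (147, 89, 25, 31) c 158.7 103.7 tool [ 82.5 -59.6] topmid [ 87.7 -58.7]
outer 19314.5 (275, 21, 88, 270) c 318.2 137.0 tool [70.3  0.6] topmid [110.2   1. ]
hole 2296.0 (293, 39, 52, 59) c 318.5 68.8 tool [94.6  0.8] topmid [104.5   1. ]
```

Held bar is centred in the jaws to within 1 mm. Carrying it to seat_b.

Request:
move_arm(rows="0.905 0.262 0 0 0 0.125 1;0.905 0.262 0 0 0 0.125 1;0.905 0.262 0 0 0 0.125 1;0.905 0.262 0 0 0 0.125 1;0.905 0.262 0 0 0 0.125 1;0.905 0.262 0 0 0 0.125 1;0.905 0.262 0 0 0 0.125 1;0.905 0.262 0 0 0 0.125 1;0.905 0.262 0 0 0 0.125 1;0.905 0.262 0 0 0 0.125 1;0.905 0.262 0 0 0 0.125 1")

```text
clock: 17.5
eef_pos: [588.3, -29.4, 154.5]
tool_rot: [-3.14, 0.002, 1.382]
force: [-0.2, -0.5, -2.7]
width: 18.4
gripper_force: 59.9
```

Run:
```python
from h import *
d,T,s=wrist();p=s["eef_pos"];print(p,s["tool_rot"]);heldbar(d,25)
cv2.imwrite("pics/w9.png",d["img"][:,:,::-1])
J=jig((537,-18),-10.7);n=J(55,0);D=R.from_euler('xyz',s["tool_rot"]).inv().apply([*(n-p[:2]),90-p[2]]);print(D,D/300)
# yellow mask: end stop/cheek extents predicted vs seen
h=cv2.cvtColor(d["img"],cv2.COLOR_RGB2HSV)
for c,st,r in blob(d["img"],(19,180,60),(30,255,255),300):print("yellow",c,st)
print("pred hole_a px",w2px(d,(*J(-55,94),40),T))
```

```text
[588.31838936 -29.352772   154.54718875] [-3.13982402e+00  1.82654670e-03  1.38226655e+00]
outer 2740.0 (285, 373, 67, 56) c 318.7 404.1 tool [-53.6   0.6] topmid [-36.1   0.5]
outer 18562.5 (275, 21, 87, 270) c 318.5 136.0 tool [70.9  0.7] topmid [110.4   0.7]
hole 2530.0 (291, 39, 56, 61) c 318.6 69.2 tool [94.6  0.7] topmid [104.6   0.9]
[ 1.74954893  2.57731461 64.53964339] [0.00583183 0.00859105 0.21513214]
yellow [137.71534717  82.28234691] [  78   42  119   81 7806]
yellow [364.9816273  88.2992126] [362  56   8  66 381]
yellow [318.54485777  68.10175055] [294  58  50  31 914]
pred hole_a px (np.float64(136.60399793409374), np.float64(89.80998124501926))
```

View pics/w9.png

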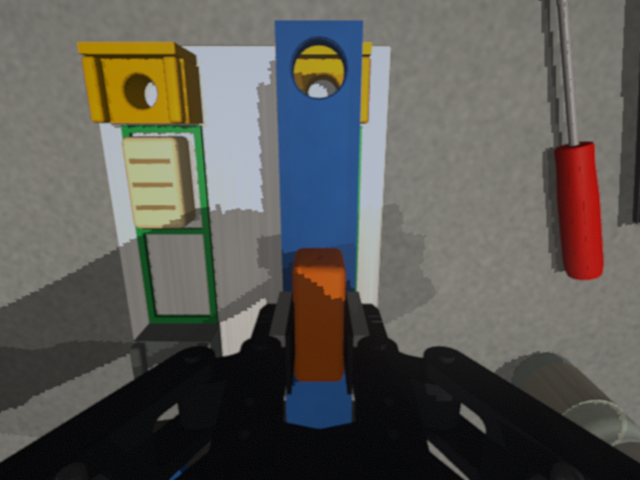

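The bar's hole sits nearly over the far block's hole, which shows through it around (321,90). Hole_a is at (140,92), about 2 mm further along +jig x than predicted. I'll lower to just above the cheeks and re-check.

Request:
move_arm(rows="0.004 0.011 0.1 0 0 0 1;0.004 0.011 0.19 0 0 0 1;0.004 0.011 0.19 0 0 0 1;0.004 0.011 0.19 0 0 0 1;0.004 0.011 0.19 0 0 0 1")

```text
clock: 17.97
eef_pos: [593.3, -27.5, 99.2]
tool_rot: [3.141, -0.0, 1.383]
force: [-0.3, -0.1, -2.3]
width: 18.5
gripper_force: 59.8
```

```bash
cat >> h.py <<'E'
def jigholes(d,T,lo=(19,120,40)):
    h=cv2.cvtColor(d["img"],cv2.COLOR_RGB2HSV);m=cv2.inRange(h,lo,(32,255,255))
    cs,hi=cv2.findContours(m,cv2.RETR_CCOMP,cv2.CHAIN_APPROX_NONE)
    for c,k in zip(cs,hi[0]):
        A=cv2.contourArea(c)
        if A>200:
            x,y,w,hh=cv2.boundingRect(c);u,v=x+(w-1)/2,y+(hh-1)/2
            print("jhole" if k[3]>=0 else "jouter",A,(x,y,w,hh),"z40",np.round(px2w(d,u,v,40,T),1),"z50 UL/UR",np.round(px2w(d,x,y,50,T),1),np.round(px2w(d,x+w,y,50,T),1))
E
python3 - <<'E'
from h import *
d,T,s=wrist();p=s["eef_pos"];print(p,s["tool_rot"]);heldbar(d,25);jigholes(d,T)
cv2.imwrite("pics/w10.png",d["img"][:,:,::-1])
J=jig((537.5,-18.3),-10.7);n=J(55,0);D=R.from_euler('xyz',s["tool_rot"]).inv().apply([*(n-p[:2]),78-p[2]]);print(D,D/300);print(J(-55,94))
E
```

```text
[593.28363449 -27.45578152  99.23070272] [ 3.14057249e+00 -1.54785732e-04  1.38320824e+00]
outer 2729.0 (285, 373, 67, 56) c 318.6 404.0 tool [-53.5   0.6] topmid [-36.1   0.5]
outer 18640.0 (275, 21, 88, 270) c 318.4 136.3 tool [70.7  0.6] topmid [110.4   0.9]
hole 2498.0 (291, 39, 56, 61) c 318.5 69.4 tool [94.5  0.7] topmid [104.6   0.9]
jouter 1121.5 (294, 46, 50, 43) z40 [612.7  70.8] z50 UL/UR [603.8  79.3] [624.5  75.4]
jouter 1149.5 (361, 21, 17, 107) z40 [634.7  63.7] z50 UL/UR [633.   83.3] [639.9  82. ]
jouter 2167.0 (249, 21, 27, 107) z40 [587.   72.8] z50 UL/UR [587.5  92. ] [598.4  89.9]
jouter 15936.5 (0, 20, 164, 108) z40 [506.7  88.3] z50 UL/UR [486.6 111.6] [553.1  98.9]
jhole 210.5 (89, 77, 12, 27) z40 [510.1  80.6] z50 UL/UR [514.8  84. ] [519.9  83.1]
[-1.36512446 -1.53415335 21.22893763] [-0.00455041 -0.00511384  0.07076313]
[500.90895804  84.27726672]
```

Run:
```python
from h import *
im=cv2.imread("pics/w10.png")[:,:,::-1]
for v in(40,110):
  print(v,"L",[tuple(map(int,im[v,u])) for u in range(240,280,2)]);print("R",[tuple(map(int,im[v,u])) for u in range(356,392,2)])
d,T,s=wrist();tc=np.array(d["T_tool_cam"]);z=s["eef_pos"][2]
for u in(249,361,378):print(u,[np.round(px2w(d,u,v,z-50,tc),1) for v in(40,110)])
```

```text
40 L [(171, 177, 192), (170, 178, 191), (172, 179, 192), (171, 178, 192), (171, 178, 192), (170, 177, 191), (119, 119, 123), (86, 65, 31), (95, 71, 27), (96, 72, 30), (95, 71, 27), (96, 72, 29), (91, 68, 26), (71, 55, 27), (61, 48, 28), (61, 48, 26), (59, 46, 22), (57, 58, 69), (44, 78, 127), (43, 78, 128)]
R [(45, 81, 134), (44, 81, 134), (42, 80, 135), (60, 73, 101), (82, 62, 31), (84, 63, 24), (84, 64, 26), (85, 64, 26), (76, 57, 25), (88, 84, 80), (157, 163, 174), (172, 179, 193), (171, 178, 191), (170, 177, 191), (170, 178, 191), (171, 177, 191), (171, 177, 191), (170, 177, 191)]
110 L [(174, 181, 195), (174, 181, 195), (175, 182, 196), (175, 183, 197), (152, 155, 163), (123, 120, 117), (117, 114, 110), (133, 105, 59), (167, 126, 33), (175, 141, 34), (174, 145, 34), (175, 149, 34), (174, 154, 33), (174, 153, 33), (172, 134, 31), (129, 96, 32), (80, 62, 32), (114, 86, 32), (106, 85, 67), (53, 80, 127)]
R [(44, 83, 135), (45, 84, 137), (121, 116, 99), (173, 148, 36), (174, 149, 31), (173, 150, 31), (174, 152, 31), (174, 144, 30), (161, 124, 57), (160, 162, 169), (173, 180, 195), (174, 181, 195), (173, 180, 195), (174, 181, 195), (172, 180, 194), (173, 180, 195), (173, 180, 195), (173, 181, 194)]
249 [array([109.3, -28.5]), array([ 81.5, -30. ])]
361 [array([109.2,  18.6]), array([81.4, 19.5])]
378 [array([109.2,  25.7]), array([81.4, 27. ])]
```

Cheek edges at columns 253 and 373 put the bar about 2 mm too far in +tool y, and it is about 1.5 mm too far along. Correcting while lowering.

Request:
move_arm(rows="-0.006 -0.007 0 0 0 0 1;-0.006 -0.007 0.02 0 0 0 1;-0.006 -0.007 0.025 0 0 0 1;-0.006 -0.007 0.03 0 0 0 1;-0.006 -0.007 0.03 0 0 0 1;-0.006 -0.007 0.03 0 0 0 1")

```text
clock: 18.57
eef_pos: [590.3, -28.0, 89.2]
tool_rot: [-3.141, 0.0, 1.385]
force: [0.7, -0.2, -2.7]
width: 18.4
gripper_force: 59.9
```

```bash
cat >> h.py <<'E'
def edges(d,v):
    """yellow runs on row v"""
    h=cv2.cvtColor(d["img"][v:v+1],cv2.COLOR_RGB2HSV);m=cv2.inRange(h,(15,120,40),(34,255,255))[0]>0
    x=np.flatnonzero(np.diff(np.r_[0,m.astype(int),0]));return [(int(a),int(b)) for a,b in zip(x[::2],x[1::2]) if b-a>2]
E
python3 - <<'E'
from h import *
d,T,s=wrist();p=s["eef_pos"];print(p,s["tool_rot"],s["force"],d["cx"]);heldbar(d,25);
for v in(30,60,90,105,120):print(v,edges(d,v))
J=jig((537.5,-18.3),-10.7);n=J(55,0);D=R.from_euler('xyz',s["tool_rot"]).inv().apply([*(n-p[:2]),78-p[2]]);print(D,D/300)
E
```

```text
[590.34028307 -28.03093352  89.18374016] [-3.14135410e+00  7.24028034e-06  1.38460096e+00] [ 0.7032981  -0.15004148 -2.73435331] 318.7894103409908
outer 2743.5 (285, 373, 67, 56) c 318.6 404.0 tool [-53.5   0.6] topmid [-36.1   0.5]
outer 18789.0 (275, 21, 88, 270) c 317.9 136.4 tool [70.7  0.5] topmid [110.4   0.9]
hole 2531.5 (291, 38, 55, 62) c 318.5 69.1 tool [94.6  0.7] topmid [104.9   0.7]
30 [(0, 142), (257, 273), (365, 385)]
60 [(0, 155), (255, 274), (296, 341), (363, 386)]
90 [(0, 85), (93, 159), (257, 275), (362, 384)]
105 [(0, 160), (257, 275), (362, 383)]
120 [(0, 162), (258, 276), (361, 383)]
[-0.24956135  1.27428173 11.18343831] [-0.00083187  0.00424761  0.03727813]
```

Request:
move_arm(rows="-0.002 0.002 0.01 0 0 0 1;-0.002 0.002 0.02 0 0 0 1;-0.002 0.002 0.03 0 0 0 1;-0.002 0.002 0.035 0 0 0 1;-0.002 0.002 0.038 0 0 0 1;-0.002 0.002 0.041 0 0 0 1;-0.002 0.002 0.041 0 0 0 1")

```text
clock: 19.2
eef_pos: [590.8, -28.8, 77.1]
tool_rot: [-3.142, 0.0, 1.384]
force: [-0.7, 0.6, -2.1]
width: 18.6
gripper_force: 59.9
```

Run:
```python
from h import *
d,T,s=wrist();p=s["eef_pos"];print(p,s["tool_rot"],s["force"],s["torque"]);heldbar(d,25);
for v in(30,60,90,105,120):print(v,edges(d,v))
```

```text
[590.82048477 -28.79511541  77.06645638] [-3.14151474e+00  9.05322468e-05  1.38449230e+00] [-0.69390133  0.59270636 -2.08214858] [0.03071633 0.04732014 0.00831517]
outer 2749.5 (285, 373, 67, 56) c 318.7 404.1 tool [-53.6   0.6] topmid [-36.1   0.5]
outer 18554.0 (275, 21, 88, 270) c 318.3 135.8 tool [70.9  0.6] topmid [110.4   0.9]
hole 2554.5 (292, 38, 54, 62) c 318.5 68.9 tool [94.7  0.7] topmid [104.9   0.9]
30 [(0, 138), (248, 274), (364, 391)]
60 [(0, 144), (249, 275), (296, 341), (363, 389)]
90 [(0, 69), (73, 147), (250, 276), (362, 387)]
105 [(0, 149), (251, 276), (361, 387)]
120 [(0, 151), (252, 277), (361, 385)]
```

Request:
move_arm(rows="0 0 0.004 0 0 0 1;0 0 0.008 0 0 0 1;0 0 0.012 0 0 0 1;0 0 0.012 0 0 0 1")

```text
clock: 19.58
eef_pos: [591.0, -28.8, 76.9]
tool_rot: [3.14, 0.001, 1.384]
force: [-8.5, -0.1, 24.7]
width: 18.2
gripper_force: 63.4
```

Request:
move_arm(rows="0 0 -0.008 0 0 0 1;0 0 -0.008 0 0 0 0;0 0 -0.008 0 0 0 0;0 0 -0.008 0 0 0 0;0 0 -0.008 0 0 0 0;0 0 -0.1 0 0 0 0;0 0 -0.2 0 0 0 0;0 0 -0.3 0 0 0 0;0 0 -0.3 0 0 0 0;0 0 -0.3 0 0 0 0")

```text
clock: 20.42
eef_pos: [592.1, -28.8, 164.9]
tool_rot: [3.138, -0.001, 1.384]
force: [-0.0, -0.9, -0.5]
width: 42.9
gripper_force: 0.0
```

Run:
```python
from h import *
d,T,s=wrist();p=s["eef_pos"];print(p,s["tool_rot"],s["force"],s["width"])
cv2.imwrite("pics/w11.png",d["img"][:,:,::-1]);jigholes(d,T)
for c,st,r in blob(d["img"],(5,180,90),(18,255,255),400): print("orange",c,st,r,px2w(d,*r[0],78,T))
heldbar(d,p[2]-52)
t=get_image("top")
for c,st,r in blob(t["img"],(5,180,120),(18,255,255),60):
    if 250<c[0]<460: print(c,st,px2w(t,*c,40))
print(row((*p,s["tool_rot"][2]),(414,-305,200,np.radians(95))))
```

```text
[592.12715668 -28.81489727 164.92892525] [ 3.13791598e+00 -6.55251166e-04  1.38423837e+00] [-0.04546397 -0.91556355 -0.54846427] 42.916466058808865
jouter 2892.5 (270, 49, 93, 77) z40 [609.9  67.7] z50 UL/UR [587.5  91.8] [640.4  81.8]
jouter 8023.5 (81, 48, 119, 78) z40 [503.1  88.3] z50 UL/UR [480.4 112.6] [547.8  99.8]
jhole 298.5 (143, 84, 16, 28) z40 [507.5  80.9] z50 UL/UR [509.4  87.5] [518.7  85.7]
orange [317.12289288 244.56606852] [ 302  213   32   76 1839] ((317.5, 250.5), (31.0, 75.0), 0.0) [593.1714072  -24.86786716]
outer 875.0 (146, 440, 42, 40) c 168.1 464.4 tool [-185.3 -120.7] topmid [-161.  -118.7]
outer 11509.0 (291, 62, 53, 321) c 316.8 206.6 tool [25.3 -0.5] topmid [1.104e+02 1.000e-01]
hole 420.0 (304, 350, 27, 24) c 318.2 360.3 tool [-88.9   0.2] topmid [-80.3  -0.3]
hole 1040.5 (300, 72, 36, 39) c 317.0 91.5 tool [94.4 -0.2] topmid [105.1   0.4]
[402.62778731 203.00857633] [380 191  46  25 583] [ 592.62801797 -298.33268282]
[399.49494949 275.84848485] [389 272  21   8  99] [ 408.86830136 -305.79198929]
[402.19201031 361.71262887] [364 349  83  27 776] [ 210.58764963 -328.58308336]
[-1.0148, -0.4127, -0.1169, 0.0, 0.0, -0.1743]
```

Request:
move_arm(rows="-0.507 -0.206 -0.117 0 0 0 0;-0.507 -0.206 -0.117 0 0 0 0;-0.507 -0.206 -0.117 0 0 0 0;-0.507 -0.206 -0.117 0 0 0 0;-0.507 -0.206 -0.117 0 0 0 0")

```text
clock: 20.93
eef_pos: [495.9, -176.0, 197.6]
tool_rot: [-3.136, 0.006, 1.372]
force: [-0.0, 0.3, -0.5]
width: 42.8
gripper_force: 0.0
```

Request:
move_arm(rows="-0.507 -0.206 0 0 0 -0.174 0;-0.507 -0.206 0 0 0 -0.174 0;-0.507 -0.206 0 0 0 -0.174 0;-0.507 -0.206 0 0 0 -0.174 0;-0.507 -0.206 0 0 0 -0.174 0;-0.507 -0.206 0 0 0 -0.174 0;-0.507 -0.206 0 0 0 -0.174 0")

```text
clock: 21.52
eef_pos: [412.9, -304.0, 197.5]
tool_rot: [-3.141, -0.002, 1.657]
force: [-0.3, 0.1, 0.0]
width: 42.3
gripper_force: 0.0
```

```bash
cat >> h.py <<'E'
def barholes(d,T,z):
    h=cv2.cvtColor(d["img"],cv2.COLOR_RGB2HSV);m=cv2.inRange(h,(100,130,40),(120,255,255))
    cs,hi=cv2.findContours(m,cv2.RETR_CCOMP,cv2.CHAIN_APPROX_NONE);o=[]
    for c,k in zip(cs,hi[0]):
        if k[3]>=0 and cv2.contourArea(c)>150:
            (u,v),r=cv2.minEnclosingCircle(c);o.append(px2w(d,u,v,z,T));print("barhole",round(u),round(v),np.round(o[-1],1))
    return o
E
python3 - <<'E'
from h import *
d,T,s=wrist();p=s["eef_pos"];print(p,s["tool_rot"],s["width"])
cv2.imwrite("pics/w12.png",d["img"][:,:,::-1])
for c,st,r in blob(d["img"],(5,180,90),(18,255,255),400): print("orange",c,st,r,px2w(d,*r[0],40,T))
o=barholes(d,T,14)
for i in range(len(o)):
  for j in range(i): print(i,j,(o[i]+o[j])/2,np.linalg.norm(o[i]-o[j]),np.degrees(np.arctan2(*(o[i]-o[j])[::-1])))
E
```

```text
[ 412.94705412 -304.04428257  197.4915433 ] [-3.14087649e+00 -2.11107760e-03  1.65749607e+00] 42.31588590879905
orange [ 38.58023649 125.7652027 ] [   8   95   61   60 1184] ((38.504608154296875, 128.7887725830078), (69.29033660888672, 37.30522918701172), 67.28559112548828) [ 206.08010845 -248.25510073]
orange [317.4701087  231.05163043] [ 306  195   24   63 1104] ((317.4999694824219, 226.0), (61.99999237060547, 22.999996185302734), 90.0) [ 412.63990741 -303.04693976]
orange [110.51645692 296.10551791] [  80  257   64   85 2066] ((112.36558532714844, 299.1213073730469), (90.29874420166016, 32.523582458496094), 66.37062072753906) [ 249.73785325 -379.29264565]
barhole 318 318 [ 420.9 -396.3]
barhole 318 226 [ 413.5 -309.6]
barhole 318 104 [ 404.9 -212.8]
1 0 [ 417.22771484 -352.95892913] 87.01321330502395 94.87339943589926
2 0 [ 412.90524269 -304.53765531] 184.24049110256558 94.99359359871039
2 1 [ 409.20916749 -261.18833178] 97.2276406020597 95.10116052859645
```

Request:
move_arm(rows="-0.002 0 0.4 0 0 0 0;-0.002 0 0.4 0 0 0 0;-0.002 0 0.4 0 0 0 0;-0.002 0 0.4 0 0 0 0;-0.002 0 0.4 0 0 0 0")

```text
clock: 21.98
eef_pos: [413.1, -302.9, 77.3]
tool_rot: [-3.138, -0.003, 1.662]
force: [0.3, -0.3, 0.7]
width: 43.2
gripper_force: 0.0
```

Request:
move_arm(rows="0 0 0.14 0 0 0 0;0 0 0.14 0 0 0 0;0 0 0.14 0 0 0 0;0 0 0.14 0 0 0 1;0 0 0.14 0 0 0 1;0 0 0.14 0 0 0 1;0 0 0.14 0 0 0 1;0 0 0.14 0 0 0 1;0 0 0.14 0 0 0 1;0 0 0.14 0 0 0 1;0 0 0.14 0 0 0 1")

```text
clock: 22.9
eef_pos: [414.6, -306.4, 39.7]
tool_rot: [3.138, 0.003, 1.658]
force: [-0.5, 0.1, 5.9]
width: 18.7
gripper_force: 59.7
```

Request:
move_arm(rows="0 0 -0.1 0 0 0 1;0 0 -0.2 0 0 0 1;0 0 -0.3 0 0 0 1;0 0 -0.4 0 0 0 1;0 0 -0.4 0 0 0 1;0 0 -0.4 0 0 0 1")

```text
clock: 23.4
eef_pos: [414.2, -306.6, 159.9]
tool_rot: [3.137, 0.005, 1.657]
force: [-0.9, -0.0, -2.8]
width: 18.2
gripper_force: 59.8
```

Run:
```python
from h import *
d,T,s=wrist();p=s["eef_pos"];print(p,s["tool_rot"],s["width"],s["force"]);heldbar(d,25)
J=jig((537.5,-18.3),-10.7);print(row((*p,s["tool_rot"][2]),(*J(-55,0),p[2],np.radians(79.3))))
```

```text
[ 414.1995795  -306.64019816  159.90279879] [3.13681923 0.00490171 1.65704186] 18.185416136335277 [-0.91254019 -0.04261467 -2.82401462]
outer 2649.0 (287, 373, 64, 57) c 318.6 404.3 tool [-53.9   0.6] topmid [-36.3   0.9]
outer 19044.5 (275, 23, 88, 268) c 318.4 138.5 tool [69.7  0.7] topmid [109.5   1. ]
hole 2163.0 (293, 44, 52, 56) c 318.5 72.0 tool [93.4  0.8] topmid [102.8   1. ]
[0.9716, 0.3157, 0.0, 0.0, -0.0, 0.1738]
```

Request:
move_arm(rows="0.972 0.316 0 0 0 0.174 1;0.972 0.316 0 0 0 0.174 1;0.972 0.316 0 0 0 0.174 1;0.972 0.316 0 0 0 0.174 1;0.972 0.316 0 0 0 0.174 1;0.972 0.316 0 0 0 0.174 1;0.972 0.316 0 0 0 0.174 1;0.972 0.316 0 0 0 0.174 1;0.972 0.316 0 0 0 0.174 1;0.972 0.316 0 0 0 0.174 1;0.972 0.316 0 0 0 0.174 1;0.972 0.316 0 0 0 0.174 1")

```text
clock: 24.45
eef_pos: [481.3, -8.6, 156.0]
tool_rot: [-3.14, 0.001, 1.382]
force: [-0.1, -0.4, -1.9]
width: 18.6
gripper_force: 59.7
```

Run:
```python
from h import *
d,T,s=wrist();p=s["eef_pos"];print(p,s["tool_rot"]);heldbar(d,25)
for v in(60,90,105,120):print(v,edges(d,v))
J=jig((537.5,-18.3),-10.7);n=J(-55,0);D=R.from_euler('xyz',s["tool_rot"]).inv().apply([*(n-p[:2]),90-p[2]]);print(D,D/300)
```

```text
[481.295786    -8.58301793 155.99386578] [-3.14003575e+00  1.45154730e-03  1.38188282e+00]
outer 2719.5 (286, 374, 66, 56) c 319.0 404.1 tool [-53.5   0.8] topmid [-36.6   0.8]
outer 12075.5 (452, 57, 96, 318) c 498.2 189.8 tool [49.9 73.1] topmid [98.6 67.1]
hole 800.0 (495, 70, 30, 37) c 509.7 87.8 tool [88.1 72.2] topmid [94.3 71.4]
outer 18253.0 (276, 24, 86, 267) c 318.4 137.7 tool [70.2  0.6] topmid [109.4   0.9]
hole 2503.0 (292, 41, 55, 61) c 318.6 71.4 tool [93.9  0.7] topmid [104.    1.1]
60 [(297, 341), (363, 368), (449, 483), (549, 562)]
90 [(301, 306), (362, 367), (445, 479), (499, 522), (544, 557)]
105 [(361, 366), (446, 449), (450, 477), (541, 554)]
120 [(361, 366), (452, 476), (539, 552)]
[ 0.98739925  2.13191672 65.98926283] [0.00329133 0.00710639 0.21996421]
```

Request:
move_arm(rows="0.003 0.004 0.1 0 0 0 1;0.003 0.004 0.18 0 0 0 1;0.003 0.004 0.195 0 0 0 1;0.003 0.004 0.21 0 0 0 1;0.003 0.004 0.21 0 0 0 1;0.003 0.004 0.21 0 0 0 1")

```text
clock: 25.0
eef_pos: [484.1, -6.4, 94.2]
tool_rot: [3.14, -0.0, 1.384]
force: [0.3, -0.1, -2.0]
width: 18.1
gripper_force: 59.7
```

Run:
```python
from h import *
d,T,s=wrist();p=s["eef_pos"];print(p,s["tool_rot"]);heldbar(d,25)
for v in(40,60,90,105,120):print(v,edges(d,v))
J=jig((537.5,-18.3),-10.7);n=J(-55,0);D=R.from_euler('xyz',s["tool_rot"]).inv().apply([*(n-p[:2]),77.5-p[2]]);print(D,D/300)
```

```text
[484.08626757  -6.35244659  94.23721199] [ 3.14044137e+00 -2.22430913e-04  1.38380854e+00]
outer 2732.5 (286, 373, 66, 57) c 318.8 404.0 tool [-53.5   0.7] topmid [-36.1   0.8]
outer 20481.5 (487, 38, 141, 370) c 555.8 180.6 tool [53.6 95.6] topmid [104.9  87. ]
hole 1753.0 (554, 55, 49, 51) c 577.7 78.8 tool [91.2 97. ] topmid [99.3 95.7]
outer 18373.0 (275, 24, 87, 267) c 318.6 137.9 tool [70.1  0.7] topmid [109.4   0.7]
hole 2474.5 (292, 42, 54, 60) c 318.5 71.4 tool [93.8  0.7] topmid [103.6   0.9]
40 [(254, 274), (364, 379), (485, 543), (629, 640)]
60 [(253, 275), (298, 340), (363, 380), (478, 533), (570, 575), (624, 640)]
90 [(254, 276), (362, 378), (475, 529), (558, 584), (618, 635)]
105 [(255, 276), (361, 378), (473, 526), (615, 632)]
120 [(256, 277), (361, 377), (472, 524), (612, 628)]
[-1.82646522 -0.31555675 16.73645394] [-0.00608822 -0.00105186  0.05578818]
```

Request:
move_arm(rows="-0.004 -0.003 0 0 0 0 1;-0.004 -0.003 0.015 0 0 0 1;-0.004 -0.003 0.025 0 0 0 1;-0.004 -0.003 0.035 0 0 0 1;-0.004 -0.003 0.04 0 0 0 1;-0.004 -0.003 0.045 0 0 0 1;-0.004 -0.003 0.045 0 0 0 1")

```text
clock: 25.63
eef_pos: [482.3, -7.0, 79.7]
tool_rot: [-3.141, 0.0, 1.385]
force: [-0.4, 0.3, -2.3]
width: 18.2
gripper_force: 59.7
```

Run:
```python
from h import *
d,T,s=wrist();p=s["eef_pos"];print(p,s["tool_rot"],s["force"])
for v in(40,60,90,105):print(v,edges(d,v)[:3])
J=jig((537.5,-18.3),-10.7);n=J(-55,0);D=R.from_euler('xyz',s["tool_rot"]).inv().apply([*(n-p[:2]),77.5-p[2]]);print(D,D/300)
```

```text
[482.27802968  -6.98876909  79.67040147] [-3.14105686e+00  9.97311138e-05  1.38461622e+00] [-0.40975469  0.34656021 -2.25858168]
40 [(251, 274), (363, 391), (499, 561)]
60 [(252, 275), (297, 340), (363, 390)]
90 [(253, 276), (362, 388), (490, 553)]
105 [(254, 276), (361, 388), (488, 550)]
[-0.86224378  1.36260389  2.16975771] [-0.00287415  0.00454201  0.00723253]
```

Request:
move_arm(rows="-0.001 0.003 0.004 0 0 0 1;-0.001 0.003 0.008 0 0 0 1;-0.001 0.003 0.012 0 0 0 1;-0.001 0.003 0.015 0 0 0 1;-0.001 0.003 0.015 0 0 0 1")

```text
clock: 26.1
eef_pos: [483.7, -7.6, 77.7]
tool_rot: [3.14, 0.001, 1.385]
force: [-5.3, -0.2, 23.4]
width: 18.5
gripper_force: 63.0
```

Request:
move_arm(rows="0 0 -0.01 0 0 0 1;0 0 -0.01 0 0 0 0;0 0 -0.01 0 0 0 0;0 0 -0.01 0 0 0 0;0 0 -0.01 0 0 0 0;0 0 -0.1 0 0 0 0;0 0 -0.2 0 0 0 0;0 0 -0.3 0 0 0 0;0 0 -0.3 0 0 0 0;0 0 -0.3 0 0 0 0")

```text
clock: 26.93
eef_pos: [484.4, -7.6, 166.8]
tool_rot: [3.138, -0.001, 1.384]
force: [-0.2, -0.1, -0.1]
width: 43.3
gripper_force: 0.0
```

Run:
```python
from h import *
d,T,s=wrist();p=s["eef_pos"];print(p,s["tool_rot"],s["width"])
cv2.imwrite("pics/w13.png",d["img"][:,:,::-1]);barholes(d,T,52)
for c,st,r in blob(d["img"],(5,180,90),(18,255,255),400): print("orange",c,st,px2w(d,*r[0],78,T))
print(row((*p,s["tool_rot"][2]),(592,-298,210,np.radians(86.5))))
```

```text
[484.38257989  -7.63963111 166.75270029] [ 3.13811699e+00 -6.54665159e-04  1.38394193e+00] 43.275315573475844
barhole 499 93 [608.7  64.1]
barhole 317 358 [467.7 -94.6]
barhole 317 93 [502.   84.8]
orange [317.14047726 250.06078343] [ 302  213   31   77 2221] [484.94671604  -4.52723571]
orange [495.86991188 250.9806966 ] [ 476  213   41   77 2383] [590.74914677 -25.01505604]
[-0.8844, 0.5323, -0.1442, 0.0, 0.0, -0.0801]
```

Request:
move_arm(rows="-0.884 0.532 -0.144 0 0 -0.08 0;-0.884 0.532 -0.144 0 0 -0.08 0;-0.884 0.532 -0.144 0 0 -0.08 0;-0.884 0.532 -0.144 0 0 -0.08 0;-0.884 0.532 -0.144 0 0 -0.08 0;-0.884 0.532 -0.144 0 0 -0.08 0;-0.884 0.532 -0.144 0 0 -0.08 0;-0.884 0.532 -0.144 0 0 -0.08 0;-0.884 0.532 -0.144 0 0 -0.08 0;-0.884 0.532 -0.144 0 0 -0.08 0;-0.884 0.532 -0.144 0 0 -0.08 0")

```text
clock: 27.9
eef_pos: [590.1, -295.9, 206.8]
tool_rot: [-3.138, -0.002, 1.511]
force: [-0.6, 0.5, -0.7]
width: 42.8
gripper_force: 0.0
```

```bash
cat >> h.py <<'E'
def reds(d,T,z):
    im=d["img"].astype(int);m=((im[:,:,0]>90)&(im[:,:,1]<0.45*im[:,:,0])&(im[:,:,2]<0.45*im[:,:,0])).astype(np.uint8)
    n,l,st,c=cv2.connectedComponentsWithStats(m)
    for i in range(1,n):
        if st[i,4]>250: print("red",np.round(c[i]),st[i],np.round(px2w(d,*c[i],z,T),1))
E
python3 - <<'E'
from h import *
d,T,s=wrist();p=s["eef_pos"];print(p,s["tool_rot"],s["width"])
cv2.imwrite("pics/w14.png",d["img"][:,:,::-1]);reds(d,T,77)
for c,st,r in blob(d["img"],(0,0,150),(180,70,255),100):
    if st[4]<3000: print("grey",c,st)
E
```

```text
[ 590.13695778 -295.88902216  206.81771511] [-3.13844310e+00 -2.36872062e-03  1.51147512e+00] 42.80171381608763
red [323. 197.] [311 182  24  29 489] [ 594.9 -267.1]
red [324. 273.] [313 257  24  33 620] [ 592.6 -323.5]
grey [323.35355649 184.82845188] [305 173  37  33 478]
grey [336.46564885 262.3740458 ] [331 254  11  21 131]
grey [181.44262295 355.82513661] [169 352  28  10 183]
grey [179.67321016 451.02886836] [165 426  26  51 866]
```

Request:
move_arm(rows="0.092 0.01 0.3 0 0 0 0;0.092 0.01 0.3 0 0 0 0;0.092 0.01 0.3 0 0 0 0;0.092 0.01 0.3 0 0 0 0;0.092 0.01 0.3 0 0 0 0")

```text
clock: 28.37
eef_pos: [596.0, -269.7, 119.2]
tool_rot: [-3.141, 0.0, 1.512]
force: [-0.1, -0.1, 1.4]
width: 42.6
gripper_force: 0.0
```

```bash
cat >> h.py <<'E'
def headtop(d,T,z,p):
    """red blob bottom-edge fit: centre of top disc"""
    im=d["img"].astype(int);m=((im[:,:,0]>90)&(im[:,:,1]<0.45*im[:,:,0])&(im[:,:,2]<0.45*im[:,:,0])).astype(np.uint8)
    n,l,st,c=cv2.connectedComponentsWithStats(m)
    for i in range(1,n):
        if st[i,4]>250:
            x,y,w,h=st[i,:4];print("blob",st[i],"tool",np.round(R.from_euler('xyz',p["tool_rot"]).inv().apply(np.r_[px2w(d,x+w/2,y+h-w/2*0.92,z,T),z]-p["eef_pos"]),1))
E
python3 - <<'E'
from h import *
d,T,s=wrist();p=s["eef_pos"];print(p,s["tool_rot"],s["width"])
cv2.imwrite("pics/w15.png",d["img"][:,:,::-1]);headtop(d,T,77,s)
E
```

```text
[ 596.01072145 -269.686476    119.22456325] [-3.14137056e+00  4.48227841e-05  1.51189410e+00] 42.55262509621173
blob [ 298  250   36   49 1377] tool [ 2.3 -0.6 42.2]
blob [ 301  345   34   57 1520] tool [-56.9   0.3  42.2]
```

Request:
move_arm(rows="0.01 -0.002 0.1 0 0 0 0;0.01 -0.002 0.18 0 0 0 0;0.01 -0.002 0.18 0 0 0 0;0.01 -0.002 0.18 0 0 0 0;0.01 -0.002 0.18 0 0 0 1;0.01 -0.002 0.18 0 0 0 1;0.01 -0.002 0.18 0 0 0 1;0.01 -0.002 0.18 0 0 0 1;0.01 -0.002 0.18 0 0 0 1;0.01 -0.002 0.18 0 0 0 1;0.01 -0.002 0.18 0 0 0 1;0.01 -0.002 0.18 0 0 0 1")

```text
clock: 29.42
eef_pos: [596.7, -268.2, 67.4]
tool_rot: [3.138, 0.002, 1.51]
force: [0.1, 0.2, 5.8]
width: 15.8
gripper_force: 58.4
```

Request:
move_arm(rows="0 0 -0.1 0 0 0 1;0 0 -0.2 0 0 0 1;0 0 -0.37 0 0 0 1;0 0 -0.37 0 0 0 1;0 0 -0.37 0 0 0 1;0 0 -0.37 0 0 0 1")

```text
clock: 29.92
eef_pos: [595.5, -267.6, 176.9]
tool_rot: [3.14, 0.001, 1.51]
force: [-0.1, -0.1, -2.5]
width: 15.8
gripper_force: 59.1
```

Request:
move_arm(rows="0.553 -0.013 0 0 0 0 1;0.553 -0.013 0 0 0 0 1;0.553 -0.013 0 0 0 0 1;0.553 -0.013 0 0 0 0 1;0.553 -0.013 0 0 0 0 1;0.553 -0.013 0 0 0 0 1")

```text
clock: 30.42
eef_pos: [600.6, -97.2, 174.3]
tool_rot: [-3.139, -0.002, 1.517]
force: [-0.5, -1.0, -0.6]
width: 16.0
gripper_force: 59.1
```

Request:
move_arm(rows="0.553 -0.013 0.05 0 0 0.08 1;0.553 -0.013 0.05 0 0 0.08 1;0.553 -0.013 0.05 0 0 0.08 1;0.553 -0.013 0.05 0 0 0.08 1;0.553 -0.013 0.05 0 0 0.08 1;0.553 -0.013 0.05 0 0 0.08 1;0.553 -0.013 0.05 0 0 0.08 1")

```text
clock: 31.0
eef_pos: [607.1, 62.3, 159.4]
tool_rot: [-3.14, 0.003, 1.383]
force: [0.3, 0.0, -0.7]
width: 16.2
gripper_force: 59.0
```

Run:
```python
from h import *
d,T,s=wrist();p=s["eef_pos"];print(p,s["tool_rot"],s["width"],s["force"])
cv2.imwrite("pics/w16.png",d["img"][:,:,::-1]);headtop(d,T,p[2]+10,s)
J=jig((537.5,-18.3),-10.7);n=J(55,94);D=R.from_euler('xyz',s["tool_rot"]).inv().apply([*(n-p[:2]),120-p[2]]);print(D,D/300);barholes(d,T,52)
```

```text
[607.06870333  62.25804344 159.39176835] [-3.13972523e+00  2.56039123e-03  1.38326660e+00] 16.170804164361723 [ 0.31972851  0.00172713 -0.71647712]
blob [ 534  269   39  114 3212] tool [ -7.5  84.6 -10.1]
blob [142 356  27  19 276] tool [ -6.4 -57.7  -9.9]
blob [ 307  357   29   61 1083] tool [-24.5   1.7  -9.9]
[ 2.02814681  1.66988813 39.38365489] [0.00676049 0.00556629 0.13127885]
barhole 324 243 [611.4  63.8]
barhole 158 241 [506.1  85.3]
barhole 220 9 [580.  205.6]
```

View pics/w16.png

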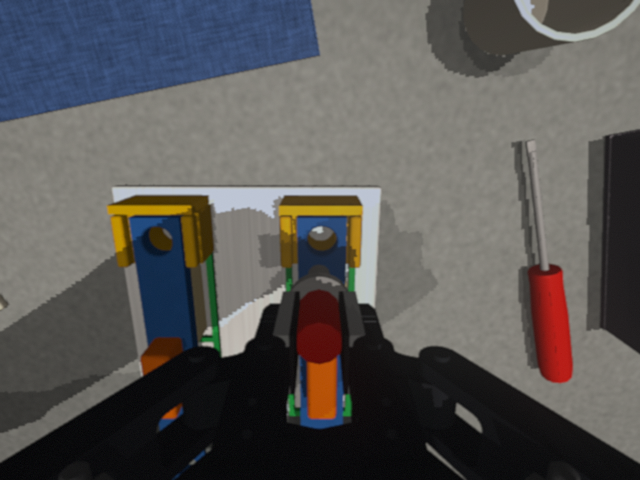

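The pin is held upright at (320,340). The far bar's hole is clear at (321,238), with the near bar's at (158,240); both bars are down between their cheeks.

Request:
move_arm(rows="0.005 0.004 0.06 0 0 0 1;0.005 0.004 0.12 0 0 0 1;0.005 0.004 0.12 0 0 0 1;0.005 0.004 0.12 0 0 0 1;0.005 0.004 0.12 0 0 0 1")

```text
clock: 31.47
eef_pos: [609.5, 64.1, 125.2]
tool_rot: [3.141, 0.0, 1.382]
force: [-0.4, 0.7, -0.9]
width: 15.9
gripper_force: 59.1
```

Run:
```python
from h import *
d,T,s=wrist();p=s["eef_pos"];print(p,s["tool_rot"],s["force"])
cv2.imwrite("pics/w17.png",d["img"][:,:,::-1])
n=np.array([609.1,63.9]);D=R.from_euler('xyz',s["tool_rot"]).inv().apply([*(n-p[:2]),105-p[2]]);print(D,D/300)
h=cv2.cvtColor(d["img"],cv2.COLOR_RGB2HSV);m=cv2.inRange(h,(100,130,30),(120,255,255))
u,v=w2px(d,(*n,52),T);print("pred hole px",u,v,"foot px",w2px(d,(*p[:2],p[2]-63.4),T))
for r in range(int(v)-26,int(v)+30,3):print(r,''.join('#' if m[r,c] else ('Y' if 15<h[r,c,0]<34 and h[r,c,1]>120 else '.') for c in range(int(u)-45,int(u)+46,1)))
```

```text
[609.51186004  64.08945563 125.23499231] [3.14093128e+00 3.28401762e-04 1.38227921e+00] [-0.41352461  0.69371901 -0.90519797]
[-0.25663746 -0.38244165 20.23482917] [-0.00085546 -0.00127481  0.06744943]
pred hole px 316.74667817035794 265.2445774163448 foot px (np.float64(317.35872435822756), np.float64(271.15039953270934))
239 YYYYYYYYYYYYYYYYYY..#######################################################..YYYYYYYYYYYYYY
242 YYYYYYYYYYYYYYYYYY..#######################################################.YYYYYYYYYYYYYYY
245 YYYYYYYYYYYYYYYYYY..#######################.........#######################..YYYYYYYYYYYYYY
248 YYYYYYYYYYYYYYYYYY..################......................#################..YYYYYYYYYYYYYY
251 YYYYYYYYYYYYYYYYYYY.############.............................##############..YYYYYYYYYYYYYY
254 YYYYYYYYYYYYYYYYYYY..#########...YY.......................YYYY..###########..YYYYYYYYYYYYYY
257 YYYYYYYYYYYYYYYYYYY..########..YYYYYYY................YYYYYYYYY....#.######.YYYYYYYYYYYYYYY
260 YYYYYYYYYYYYYYYYYYY..########...YYYYYYYYYYYYYYYYYYYYYYYYYYYYYYY.............YYYYYYYYYYYYYYY
263 YYY
[... 348 characters left out ...]
..####.###...YYYYYYYYYYYYYYY
275 YYYYYYYYYYYYYYYYYYY..###########.................................#########..YYYYYYYYYYYYYYY
278 .YYYYYYYYYYYYYYYYYY..#######.........................................#####..YYYYYYYYYYYYYYY
281 .YYYYYYYYYYYYYYYYYY..###...................................................YYYYYYYYYYYYYYYY
284 .YYYYYYYYYYYYYYYYYY..#.....................................................YYYYYYYYYYYYYYYY
287 .YYYYYYYYYYYYY................................................................YYYYYYYYYYYY.
290 .YYYYYYYYYYYY..................................................................YYYYYYYYYYY.
293 ...........................................................................................
```

Foot and hole line up in the view. I'll descend a little and check the force.

Request:
move_arm(rows="0.001 -0.001 0.02 0 0 0 1;0.001 -0.001 0.03 0 0 0 1;0.001 -0.001 0.04 0 0 0 1;0.001 -0.001 0.05 0 0 0 1;0.001 -0.001 0.06 0 0 0 1;0.001 -0.001 0.06 0 0 0 1")

```text
clock: 32.02
eef_pos: [608.3, 65.9, 106.0]
tool_rot: [-3.141, 0.0, 1.385]
force: [-0.3, 0.4, -1.4]
width: 16.0
gripper_force: 59.1
```

Request:
move_arm(rows="-0.003 0.001 0.015 0 0 0 1;-0.003 0.001 0.03 0 0 0 1;-0.003 0.001 0.045 0 0 0 1;-0.003 0.001 0.06 0 0 0 1;-0.003 0.001 0.075 0 0 0 1;-0.003 0.001 0.085 0 0 0 1;-0.003 0.001 0.085 0 0 0 1")

```text
clock: 32.6
eef_pos: [608.4, 64.9, 80.3]
tool_rot: [-3.14, 0.0, 1.385]
force: [-0.1, 0.0, -0.3]
width: 15.6
gripper_force: 59.1
```

Request:
move_arm(rows="0 0 0.005 0 0 0 1;0 0 0.01 0 0 0 1;0 0 0.014 0 0 0 1;0 0 0.014 0 0 0 1")

```text
clock: 32.93
eef_pos: [609.1, 65.1, 77.5]
tool_rot: [3.141, -0.0, 1.384]
force: [-1.1, -0.2, 1.6]
width: 15.8
gripper_force: 59.4
```

Request:
move_arm(rows="0 0 -0.004 0 0 0 0;0 0 -0.004 0 0 0 0;0 0 -0.004 0 0 0 0;0 0 -0.004 0 0 0 0;0 0 -0.1 0 0 0 0;0 0 -0.2 0 0 0 0;0 0 -0.35 0 0 0 0;0 0 -0.35 0 0 0 0;0 0 -0.35 0 0 0 0")

```text
clock: 33.68
eef_pos: [611.0, 65.4, 185.2]
tool_rot: [3.135, -0.002, 1.384]
force: [-0.5, 0.1, -0.1]
width: 42.9
gripper_force: 0.0
```

Run:
```python
from h import *
d,T,s=wrist();p=s["eef_pos"];print(p,s["tool_rot"],s["width"]);headtop(d,T,87,s)
cv2.imwrite("pics/w18.png",d["img"][:,:,::-1])
```

```text
[611.03188167  65.44704654 185.21203161] [ 3.13529777e+00 -2.15735493e-03  1.38419038e+00] 42.87094885243191
blob [ 510  263   37  105 2688] tool [-72.3 144.   99. ]
blob [153 341  26  20 309] tool [ -69.5 -102.8   97.4]
```

Request:
move_arm(rows="-0.646 0.095 0 0 0 0 0;-0.646 0.095 0 0 0 0 0;-0.646 0.095 0 0 0 0 0;-0.646 0.095 0 0 0 0 0;-0.646 0.095 0 0 0 0 0;-0.646 0.095 0 0 0 0 0")

```text
clock: 34.23
eef_pos: [598.3, -141.1, 179.5]
tool_rot: [-3.138, 0.007, 1.373]
force: [0.5, -0.5, 0.6]
width: 42.9
gripper_force: 0.0
```

Request:
move_arm(rows="-0.646 0.095 0.1 0 0 -0.08 0;-0.646 0.095 0.1 0 0 -0.08 0;-0.646 0.095 0.1 0 0 -0.08 0;-0.646 0.095 0.1 0 0 -0.08 0;-0.646 0.095 0.1 0 0 -0.08 0;-0.646 0.095 0.1 0 0 -0.08 0;-0.646 0.095 0.1 0 0 -0.08 0")

```text
clock: 34.82
eef_pos: [590.8, -328.8, 149.1]
tool_rot: [-3.137, -0.001, 1.505]
force: [-0.5, 1.8, -0.0]
width: 42.3
gripper_force: 0.0
```

Run:
```python
from h import *
d,T,s=wrist();p=s["eef_pos"];print(p,s["tool_rot"],s["width"]);headtop(d,T,77,s)
```

```text
[ 590.75469762 -328.78196343  149.12894047] [-3.13741964e+00 -7.14388919e-04  1.50530039e+00] 42.344616053619056
blob [306 237  31  40 985] tool [ 1.6  2.3 72.1]
```

Request:
move_arm(rows="0.006 0.007 0.1 0 0 0 0;0.006 0.007 0.15 0 0 0 0;0.006 0.007 0.15 0 0 0 0;0.006 0.007 0.15 0 0 0 0")

```text
clock: 35.2
eef_pos: [595.2, -322.1, 106.1]
tool_rot: [-3.139, -0.002, 1.513]
force: [0.3, 0.2, -0.0]
width: 42.9
gripper_force: 0.0
```

Run:
```python
from h import *
d,T,s=wrist();p=s["eef_pos"];print(p,s["tool_rot"],s["width"]);headtop(d,T,77,s)
t=get_image("top");cv2.imwrite("pics/top3.png",t["img"][:,:,::-1]);reds_=None
im=t["img"].astype(int);m=((im[:,:,0]>60)&(im[:,:,1]<0.5*im[:,:,0])&(im[:,:,2]<0.5*im[:,:,0])).astype(np.uint8)
n,l,st,c=cv2.connectedComponentsWithStats(m)
for i in range(1,n):
    if st[i,4]>10 and 220<c[i][0]<460 and 100<c[i][1]<260: print(c[i],st[i])
print("expect head px",w2px(t,(607,62.5,87)),w2px(t,(607,62.5,57)))
u,v=map(int,w2px(t,(607,62.5,80)))
print(t["img"][v-6:v+10:2,u-6:u+8:2].tolist())
```

```text
[ 595.23732127 -322.1417865   106.07296304] [-3.13942374e+00 -2.09038142e-03  1.51301617e+00] 42.94911101332168
blob [ 294  271   37   56 1655] tool [-5.7 -2.1 29.1]
[313.69273743 129.79888268] [295 125  38  11 358]
[258.27777778 175.46296296] [255 171   7  10  54]
[295.24 191.1 ] [286 188  19   7  50]
[281.33333333 231.8974359 ] [271 229  20   7  39]
expect head px (np.float64(258.49062758296424), np.float64(174.3375356822482)) (np.float64(260.1667800727533), np.float64(178.6350791424594))
[[[163, 155, 136], [203, 171, 58], [195, 157, 25], [216, 182, 94], [222, 199, 146], [214, 204, 193], [207, 202, 199]], [[167, 154, 123], [218, 174, 0], [206, 106, 0], [225, 112, 0], [224, 144, 0], [220, 179, 20], [222, 186, 75]], [[190, 166, 89], [216, 141, 0], [226, 46, 13], [228, 47, 30], [216, 57, 29], [157, 111, 72], [166, 131, 46]], [[209, 175, 36], [199, 128, 0], [226, 44, 31], [228, 53, 41], [203, 51, 40], [150, 114, 115], [115, 130, 159]], [[208, 171, 0], [165, 130, 94], [161, 49, 38], [168, 39, 27], [118, 22, 16], [120, 91, 81], [164, 156, 161]], [[190, 162, 49], [157, 158, 159], [111, 86, 78], [69, 4, 0], [68, 9, 3], [100, 75, 70], [159, 151, 149]], [[136, 125, 92], [100, 116, 151], [142, 131, 124], [80, 55, 49], [79, 54, 50], [130, 118, 106], [138, 134, 141]], [[90, 85, 81], [35, 75, 130], [79, 87, 97], [78, 75, 73], [80, 76, 73], [77, 83, 103], [53, 93, 149]]]
```

Request:
move_arm(rows="-0.019 -0.007 0 0 0 0 0;-0.019 -0.007 0 0 0 0 0;-0.019 -0.007 0.03 0 0 0 0")

```text
clock: 35.55
eef_pos: [594.2, -332.0, 100.4]
tool_rot: [3.137, 0.003, 1.509]
force: [0.5, -0.0, -0.0]
width: 42.5
gripper_force: 0.0
```

Run:
```python
from h import *
d,T,s=wrist();p=s["eef_pos"];print(p,s["tool_rot"],s["width"]);headtop(d,T,77,s)
```

```text
[ 594.2022753  -332.00152394  100.44662019] [3.13714102e+00 2.52582117e-03 1.50872121e+00] 42.47376718631366
blob [ 293  257   40   56 1762] tool [ 4.6 -1.7 23.4]
```

Request:
move_arm(rows="0 0 0 0 0 0 0;0 0 0 0 0 0 0;0 0 0 0 0 0 0;0 0 0 0 0 0 0")

```text
clock: 35.93
eef_pos: [593.1, -330.2, 98.1]
tool_rot: [3.141, -0.0, 1.51]
force: [0.1, 0.9, -0.1]
width: 43.0
gripper_force: 0.0
```

Run:
```python
from h import *
d,T,s=wrist();p=s["eef_pos"];print(p,s["tool_rot"],s["width"]);headtop(d,T,77,s)
```

```text
[ 593.05479138 -330.23829025   98.12172053] [ 3.14130851e+00 -3.71136656e-05  1.51026927e+00] 42.981641721268566
blob [ 296  262   40   57 1817] tool [ 2.8 -0.4 21.1]
```

Request:
move_arm(rows="0.008 -0.001 0.05 0 0 0 0;0.008 -0.001 0.107 0 0 0 0;0.008 -0.001 0.107 0 0 0 0;0.008 -0.001 0.107 0 0 0 0;0.008 -0.001 0.107 0 0 0 1;0.008 -0.001 0.107 0 0 0 1;0.008 -0.001 0.107 0 0 0 1;0.008 -0.001 0.107 0 0 0 1;0.008 -0.001 0.107 0 0 0 1;0.008 -0.001 0.107 0 0 0 1;0.008 -0.001 0.107 0 0 0 1")

```text
clock: 36.9
eef_pos: [593.6, -328.3, 67.2]
tool_rot: [3.14, 0.001, 1.51]
force: [-0.9, -0.7, 6.3]
width: 15.9
gripper_force: 58.6
```

Request:
move_arm(rows="0 0 -0.1 0 0 0 1;0 0 -0.2 0 0 0 1;0 0 -0.37 0 0 0 1;0 0 -0.37 0 0 0 1;0 0 -0.37 0 0 0 1;0 0 -0.37 0 0 0 1")

```text
clock: 37.4
eef_pos: [592.5, -328.0, 177.0]
tool_rot: [3.141, 0.0, 1.51]
force: [-0.3, 0.0, -1.0]
width: 16.0
gripper_force: 59.2
```

Request:
move_arm(rows="0.678 -0.196 0 0 0 0 1;0.678 -0.196 0 0 0 0 1;0.678 -0.196 0 0 0 0 1;0.678 -0.196 0 0 0 0 1;0.678 -0.196 0 0 0 0 1;0.678 -0.196 0 0 0 0 1;0.678 -0.196 0 0 0 0 1")

```text
clock: 37.98
eef_pos: [544.6, -117.2, 175.3]
tool_rot: [-3.137, -0.002, 1.517]
force: [0.1, -0.6, -1.2]
width: 15.9
gripper_force: 59.2
```

Request:
move_arm(rows="0.678 -0.196 0.05 0 0 0.08 1;0.678 -0.196 0.05 0 0 0.08 1;0.678 -0.196 0.05 0 0 0.08 1;0.678 -0.196 0.05 0 0 0.08 1;0.678 -0.196 0.05 0 0 0.08 1;0.678 -0.196 0.05 0 0 0.08 1;0.678 -0.196 0.05 0 0 0.08 1;0.678 -0.196 0.05 0 0 0.08 1;0.678 -0.196 0.05 0 0 0.08 1;0.678 -0.196 0.05 0 0 0.08 1")

```text
clock: 38.82
eef_pos: [500.5, 82.6, 161.4]
tool_rot: [-3.141, 0.001, 1.38]
force: [0.6, -0.6, -1.3]
width: 16.2
gripper_force: 59.2
```

Run:
```python
from h import *
d,T,s=wrist();p=s["eef_pos"];print(p,s["tool_rot"],s["width"],s["force"])
n=np.array([500.8,84.6]);D=R.from_euler('xyz',s["tool_rot"]).inv().apply([*(n-p[:2]),122-p[2]]);print(D,D/300);barholes(d,T,52)
```

```text
[500.46051525  82.6092497  161.43952329] [-3.14123907e+00  1.35631232e-03  1.38032895e+00] 16.157793740796862 [ 0.62440979 -0.60152423 -1.25277158]
[ 2.07251025e+00 -2.95949685e-02  3.94367615e+01] [ 6.90836750e-03 -9.86498949e-05  1.31455872e-01]
barhole 96 112 [387.4 189.1]
barhole 134 48 [421.2 217.3]
```

Request:
move_arm(rows="0.006 0 0.06 0 0 0 1;0.006 0 0.12 0 0 0 1;0.006 0 0.125 0 0 0 1;0.006 0 0.125 0 0 0 1;0.006 0 0.125 0 0 0 1;0.006 0 0.125 0 0 0 1;0.006 0 0.125 0 0 0 1")

```text
clock: 39.45
eef_pos: [501.0, 87.0, 125.3]
tool_rot: [3.14, -0.001, 1.384]
force: [0.6, 0.6, -1.0]
width: 15.8
gripper_force: 59.2
```

Run:
```python
from h import *
d,T,s=wrist();p=s["eef_pos"];print(p,s["tool_rot"],s["force"])
n=np.array([500.8,84.6]);D=R.from_euler('xyz',s["tool_rot"]).inv().apply([*(n-p[:2]),105-p[2]]);print(D,D/300)
h=cv2.cvtColor(d["img"],cv2.COLOR_RGB2HSV);m=cv2.inRange(h,(100,130,30),(120,255,255))
u,v=w2px(d,(*n,52),T);print("pred hole px",u,v,"foot px",w2px(d,(*p[:2],p[2]-63.4),T))
for r in range(int(v)-26,int(v)+24,3):print(r,''.join('#' if m[r,c] else ('Y' if 15<h[r,c,0]<34 and h[r,c,1]>120 else '.') for c in range(int(u)-45,int(u)+46,1)))
```

```text
[501.03693613  86.99659854 125.30678995] [ 3.13993931e+00 -6.59696334e-04  1.38404654e+00] [ 0.57778275  0.61171161 -1.03289506]
[-2.41231541  0.17857899 20.30552598] [-0.00804105  0.00059526  0.06768509]
pred hole px 317.6582953316392 268.86658362348396 foot px (np.float64(317.24330210183933), np.float64(271.25457154602253))
242 YYYYYYYYYYYYYYYYYYYYYY..#######################################################..YYYYYYYYYY
245 YYYYYYYYYYYYYYYYYYYYYY..#######################################################..YYYYYYYYYY
248 YYYYYYYYYYYYYYYYYYYYYY..#######################################################..YYYYYYYYYY
251 YYYYYYYYYYYYYYYYYYYYYYY..#################...................##################..YYYYYYYYYY
254 YYYYYYYYYYYYYYYYYYYYYYY..############.......................YYY..##############..YYYYYYYYYY
257 YYYYYYYYYYYYYYYYYYYYYYY..##########.......................YYYYYYYY....#####.###..YYYYYYYYYY
260 YYYYYYYYYYYYYYYYYYYYYYY..#########..YYY...............YYYYYYYYYYYYYY.............YYYYYYYYYY
263 YYYYYYYYYYYYYYYYYYYYYYY..#########..YYYYYYYYYYYYYYYYYYYYYYYYYYYYYYYY............YYYYYYYYYYY
266 
[... 159 characters left out ...]
YY...............YYYYYYYYYYY
272 .YYYYYYYYYYYYYYYYYYYYYY..##########.......................YYY...................YYYYYYYYYYY
275 .YYYYYYYYYYYYYYYYYYYYYY..#######....................................##..........YYYYYYYYYYY
278 .YYYYYYYYYYYYYYYYYYYYYY..##..........................................#...#......YYYYYYYYYYY
281 .YYYYYYYYYYYYYYYYYYYYYYY................................................#####...YYYYYYYYYYY
284 .YYYYYYYYYYYYYYYYYYYYY......................................................#...YYYYYYYYYYY
287 .YYYYYYYYYYYYYYYYYYY........................................................#...YYYYYYYYYYY
290 ..YYYYYYYYYYYY..................................................................YYYYYYYYYYY
```

Request:
move_arm(rows="-0.008 0.006 0 0 0 0 1;-0.008 0.006 0 0 0 0 1;-0.008 0.006 0.01 0 0 0 1;-0.008 0.006 0.01 0 0 0 1;-0.008 0.006 0.01 0 0 0 1;-0.008 0.006 0.01 0 0 0 1")

```text
clock: 40.0
eef_pos: [501.6, 84.4, 121.3]
tool_rot: [-3.141, 0.0, 1.385]
force: [-0.4, -0.2, -0.7]
width: 16.2
gripper_force: 59.2
```

Run:
```python
from h import *
d,T,s=wrist();p=s["eef_pos"];print(p,s["tool_rot"],s["force"])
n=np.array([502,84.4])
h=cv2.cvtColor(d["img"],cv2.COLOR_RGB2HSV);m=cv2.inRange(h,(100,130,30),(120,255,255))
u,v=w2px(d,(*n,52),T);print("pred hole px",u,v,"foot px",w2px(d,(*p[:2],p[2]-63.4),T))
for r in range(int(v)-26,int(v)+18,3):print(r,''.join('#' if m[r,c] else ('Y' if 15<h[r,c,0]<34 and h[r,c,1]>120 else '.') for c in range(int(u)-45,int(u)+46,1)))
```

```text
[501.55414283  84.43186057 121.28779123] [-3.14130078e+00  3.28971967e-05  1.38462741e+00] [-0.40937917 -0.17147383 -0.70083559]
pred hole px 318.30199979019943 267.2254271993391 foot px (np.float64(317.4662461000191), np.float64(271.178637380877))
241 YYYYYYYYYYYYYYYYYYY..########################################################..YYYYYYYYYYYY
244 YYYYYYYYYYYYYYYYYYY..########################################################..YYYYYYYYYYYY
247 YYYYYYYYYYYYYYYYYYY..########################.........#######################..YYYYYYYYYYYY
250 YYYYYYYYYYYYYYYYYYYY..#########.######.......................################..YYYYYYYYYYYY
253 YYYYYYYYYYYYYYYYYYYY..###########.........................YYYY..#############..YYYYYYYYYYYY
256 YYYYYYYYYYYYYYYYYYYY..##########.......................YYYYYYYYY...##########..YYYYYYYYYYYY
259 YYYYYYYYYYYYYYYYYYYY..########...YYYYY............YYYYYYYYYYYYYYYY...##....##..YYYYYYYYYYYY
262 YYYYYYYYYYYYYYYYYYYY..#########..YYYYYYYYYYYYYYYYYYYYYYYYYYYYYYYY..............YYYYYYYYYYY.
265 YYYYYYYYYYYYYYYYYYYY..#########...YYYYYYYY.........YYYYYYYYYYYYY..............YYYYYYYYYYYY.
268 YYYYYYYYYYYYYYYYYYYY..########.#....Y..................YYYYYYY................YYYYYYYYYYYY.
271 YYYYYYYYYYYYYYYYYYYY..###########........................YY...................YYYYYYYYYYYY.
274 YYYYYYYYYYYYYYYYYYYY..##########..............................................YYYYYYYYYYYY.
277 YYYYYYYYYYYYYYYYYYYY..#####........................................#..........YYYYYYYYYYY..
280 YYYYYYYYYYYYYYYYYYYY..##......................................................YYYYYYYYYYY..
283 YYYYYYYYYYYYYYYYYYYYY.........................................................YYYYYYYYYYY..
```

Request:
move_arm(rows="-0.001 0.002 0.01 0 0 0 1;-0.001 0.002 0.02 0 0 0 1;-0.001 0.002 0.03 0 0 0 1;-0.001 0.002 0.04 0 0 0 1;-0.001 0.002 0.05 0 0 0 1;-0.001 0.002 0.055 0 0 0 1;-0.001 0.002 0.055 0 0 0 1")

```text
clock: 40.63
eef_pos: [501.9, 83.9, 104.4]
tool_rot: [-3.141, 0.0, 1.385]
force: [0.8, -0.1, -0.5]
width: 15.8
gripper_force: 59.2
```

Request:
move_arm(rows="0 0 0.015 0 0 0 1;0 0 0.03 0 0 0 1;0 0 0.045 0 0 0 1;0 0 0.06 0 0 0 1;0 0 0.075 0 0 0 1;0 0 0.08 0 0 0 1;0 0 0.08 0 0 0 1")

```text
clock: 41.22
eef_pos: [501.9, 83.9, 80.3]
tool_rot: [-3.141, 0.0, 1.384]
force: [-0.7, -0.2, -0.6]
width: 16.0
gripper_force: 59.2
```

Request:
move_arm(rows="0 0 0.005 0 0 0 1;0 0 0.01 0 0 0 1;0 0 0.014 0 0 0 1;0 0 0.014 0 0 0 1")

```text
clock: 41.55
eef_pos: [502.4, 84.0, 77.2]
tool_rot: [3.141, -0.0, 1.384]
force: [-0.4, 0.3, 4.0]
width: 16.1
gripper_force: 59.9
```

Request:
move_arm(rows="0 0 -0.004 0 0 0 0;0 0 -0.004 0 0 0 0;0 0 -0.004 0 0 0 0;0 0 -0.004 0 0 0 0;0 0 -0.1 0 0 0 0;0 0 -0.2 0 0 0 0;0 0 -0.35 0 0 0 0;0 0 -0.5 0 0 0 0;0 0 -0.5 0 0 0 0")

```text
clock: 42.3
eef_pos: [505.6, 85.2, 232.9]
tool_rot: [3.132, -0.004, 1.384]
force: [2.0, 0.2, 0.1]
width: 42.5
gripper_force: 0.0
```

Request:
move_arm(rows="-0.9 -0.2 0 0 0 0 0;-0.9 -0.2 0 0 0 0 0;-0.9 -0.2 0 0 0 0 0;-0.9 -0.2 0 0 0 0 0;-0.9 -0.2 0 0 0 0 0;-0.9 -0.2 0 0 0 0 0;-0.9 -0.2 0 0 0 0 0;-0.9 -0.2 0 0 0 0 0;-0.9 -0.2 0 0 0 0 0")

```text
clock: 43.05
eef_pos: [392.4, -171.7, 226.7]
tool_rot: [-3.141, 0.0, 1.38]
force: [0.4, 0.8, 0.4]
width: 42.5
gripper_force: 0.0
```

Run:
```python
from h import *
s=read_state();print(s["eef_pos"],s["width"])
for nm in("top","scene"):
  t=get_image(nm);cv2.imwrite(f"pics/{nm}9.png",t["img"][:,:,::-1])
  im=t["img"].astype(int);m=((im[:,:,0]>80)&(im[:,:,1]<0.4*im[:,:,0])&(im[:,:,2]<0.4*im[:,:,0])).astype(np.uint8)
  n,l,st,c=cv2.connectedComponentsWithStats(m)
  for i in range(1,n):
    if st[i,4]>12: print(nm,np.round(c[i],1),st[i])
  for b in((607,62.5),(499.5,83)): print("expect top/bottom of head",np.round(w2px(t,(*b,87)),1),np.round(w2px(t,(*b,57)),1))
  for c,st,r in blob(t["img"],(5,180,100),(18,255,255),40): print(nm,"orange",np.round(c),st)
  J=jig((536,-19),-10.7)
  for x in(-55,55): print("expect handle",np.round(w2px(t,(*J(x,0),70)),1))
  # cream left on the mat?
  for c,st,r in blob(t["img"],(20,40,170),(32,140,255),60): print(nm,"cream",np.round(c),st)
```

```text
[ 392.41580209 -171.73631218  226.6769608 ] 42.536571221509575
top [314.1 129.8] [295 125  38  10 312]
top [257.9 174.9] [255 172   7   7  38]
top [243.2 215.7] [240 212   7   8  40]
expect top/bottom of head [258.5 174.3] [260.2 178.6]
expect top/bottom of head [243.1 215.7] [245.2 219. ]
top orange [294. 187.] [285 182  20  12 121]
top orange [416. 205.] [407 194  19  22 335]
top orange [280. 229.] [271 222  20  13 100]
top orange [423. 357.] [403 348  44  18 409]
expect handle [280.9 229.1]
expect handle [295.3 187.6]
top cream [20. 65.] [15 61 12 10 95]
top cream [37. 66.] [32 61 12 11 93]
top cream [53. 66.] [48 62 12 10 93]
top cream [70. 66.] [65 62 12 10 94]
top cream [87. 67.] [81 62 12 11 92]
top cream [103.  67.] [98 63 12 10 91]
top cream [17. 81.] [12 77 12 11 99]
top cream [34. 82.] [29 77 12 11 96]
top cream [51. 82.] [45 77 12 11 97]
top cream [67. 82.] [62 78 12 11 99]
top cream [84. 83.] [79 78 12 11 96]
top cream [101.  83.] [96 78 12 11 96]
top cream [14. 98.] [  8  93  13  11 100]
top cream [31. 98.] [26 93 12 11 96]
top cream [48. 99.] [42 94 13 11 99]
top cream [65. 99.] [59 94 13 11 97]
top cream [82. 99.] [76 94 12 11 94]
top cream [ 99. 100.] [ 93  95  13  11 100]
top cream [ 11. 114.] [  5 109  13  11 103]
top cream [ 28. 115.] [ 22 110  13  11 100]
top cream [ 45. 115.] [ 39 110  13  11 101]
top cream [ 62. 115.] [ 57 110  12  12 100]
top cream [ 79. 116.] [ 74 111  12  11 102]
top cream [ 96. 116.] [ 91 111  12  11  99]
scene [403.2 240.1] [400 234   8  14  88]
scene [412.7 269.5] [409 262   9  16 108]
scene [381.9 359.3] [355 348  55  24 727]
expect top/bottom of head [411.9 263.7] [410.1 275.6]
expect top/bottom of head [403.  234.3] [401.5 245.6]
scene orange [361. 243.] [350 237  23  13 283]
scene orange [366. 273.] [354 266  25  15 336]
expect handle [360.  240.8]
expect handle [365.2 270.8]
scene cream [635. 279.] [629 276  11   9  65]
```

```bash
python3 -c "
from cell import *
print(finish_job())"
```

```text
the job is handed in; nothing more can be done
None
```

The job is handed in: both cream grips are in nests a2 and b2, a blue bar lies across each bed, and each bar is locked by a pin that measured fully home, though I could not re-check the grips once the bars covered them.

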